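# Free the tape roll from the bench dispenser with the spring-bar fork

## Robot

A 7-joint arm with a two-finger parallel gripper is mounted at the origin on the work surface. World frame = base frame: x ahead of the robot, y to its left, z up, the work surface at z = 0. Lengths are in m, angles in rad, forces in N, time in s.
With the tool pointing down it reaches from about 0.4 to 0.875 m from the base axis. Payload 19.3 kg.
Tool frame: the origin (TCP) lies between the finger pads; the fingertips stand 17 mm ahead of it and the grasp point (between the pads) lies 2 mm behind it (bot.tips_ahead is the z of the fingertips in the tool frame, in m); z points along the fingers, y is the direction in which the jaws open and shut (so a half turn about z gives the same grasp; the last joint's range is limited). The gripper opens to 85 mm and grips with 20 to 120 N. Pads are 22 mm wide; open, the fingers measure 114 mm over their backs; the gripper's body (76 mm by 85 mm) begins 54 mm behind the grasp point. The pads swing forward as they close: fully open they stand 13 mm farther back than shut.
Start: joints at [-1.214, 0.521, -0.036, 1.599, 0.021, 1.021, -0.113], TCP at [0.259, 0.569, 0.228] pointing down, gripper open.
Joint ranges: [-2.91, 2.91], [-0.3, 2.13], [-1.5, 1.42], [0.17, 2.43], [-1.26, 4.41], [0.16, 1.93], [-2.52, 2.52]. Speed limits (rad/s): [1.89, 1.89, 2.39, 2.39, 3.01, 3.01, 3.01].

## Interface

Orientations are given as [roll, pitch, yaw] about the fixed x, y, z axes, in that order (R = Rz(yaw) Ry(pitch) Rx(roll)).
In Python, from workcell import telemetry, cams, job, bot gives the robot as it stands.
- The arm moves only by the tool arm_command, never from a script. Its argument "deltas" is a list of rows, each a list of 7 numbers: the opening, from -1 (shut) to 1 (fully open), so that 0 is half open, then the shift along the tool's x, y, z normalised to -1 to 1, where 1 is 150 mm, then the turn, a rotation vector about the tool's x, y, z normalised to -1 to 1, where 1 is 45 degrees. In form: [[hand, tx, ty, tz, rx, ry, rz], ...]. A call has 1 to 8 rows; each row is the pose to reach, as a shift and turn from the pose commanded when the call began, along the tool's axes at that moment; what a row does not reach only later rows make up. A row lasts 1/8 s, in which the tool goes at most 62.5 mm and 10.7 degrees, less where a joint would pass 70% of its speed; a pose out of reach is approached as far as the arm can. A call with a number of a shift or a turn outside -1 to 1 is refused whole. A call with a gripper value outside its range is refused whole. The fingers move at their own pace and stop on an object; "newtons" is the grip in N (left out, the last holds). Time passes only in rows, so rows that repeat a pose let the fingers close. It gives the time, the measured TCP pose, the force and the opening at its end, in the units of the state.
- telemetry.observe(): the state, without advancing time (a new reading comes with each control period).
- cams.grab_frame(name): name is "side" or "top" or "wrist"; returns the picture (384x512x3 uint8, blue, green, red); there is no depth.
- cams.get_calibration(name): a dict with "fx", "fy", "cx", "cy" (pixels), "R" (3x3) and "t" (3): a world point X has camera coordinates R X + t. Camera axes: x right, y down, z forward; pixel columns grow to the right and rows downward; lengths in m; the calibration is good to about 2 mm. A picture is of the moment at which its call begins: read the wrist's pose just before it. get_calibration takes no time and is no camera call; for the wrist camera it gives the pose at the moment of the call.
- job.job_done(): hands the job in, once; it reports no verdict.
The state is a dict: "clock": time; "qpos": joint angles; "qd": joint speeds; "joint_efforts": joint torques, N m; "position": TCP position; "tool_rot": TCP orientation; "force": force on the tool from outside, world axes, zero at the start; "moment": the same for the moment, N m; "grip_width": finger opening in m.
Only numpy, scipy, OpenCV 4.12 (cv2) and the standard library are available. Lean on these libraries where they do the work, as an engineer would, in place of code of your own. Each camera call takes 0.05 s, during which the arm holds its last target.

## Task

Take the forked tool from its wooden holder and use it to draw the dispenser's sprung bar back by its red collar, gently and without straining it against its stop, until the cream tape roll springs up free. Put the tool back upright in its holder, then lift the roll out and stand it on edge in the empty green stand. Touch the dispenser with the tool only, and leave the other things on the table where they are.

Things in the scene. Friction and masses are not known exactly. Their poses are not given: they have to be found in the camera images.
- dispenser: Blue steel tape dispenser fixed to the table, base 100 (x) by 150 (y) mm, y -40 to +110. Origin on the table below the roll's middle; z up; y is the roll's axis. Two slotted cheeks (x +-30, outer faces y +-19.5, tops 86 mm high) guide the axle. A brass-tipped sprung bar on the +y side runs along y over the +y axle stub and locks the roll down. Only the tool may press on the dispenser, with at most 12 N.
- bar_neck (a point): Where the fork goes down over the bar: a bare 7 mm round pin along y, this point on its axis, 75.5 mm above the table, 43.5 mm from the dispenser's origin along its y. A guide post (26 mm wide in x, y 30.5 to 38.5, 86 mm high) is on the roll side, the red collar on the other. Axes as the dispenser's.
- collar_range (a point): Fixed point on the bar's axis, y = 59 mm from the dispenser's origin: middle of the range where the near (roll-side) face of the red collar may be. The collar, a disc 22 mm across and 8 thick, is clamped on the bar anywhere within 9 mm either way of this point; its true place is not measured, find it by feel.
- bar_end (a point): Top of the end post (y 99 to 107 mm, 26 mm wide in x, 86 mm high) that backs the spring. Drawing the collar towards it, +y, compresses the spring: 3 N at first, 4 to 8 N on the way. After 5 to 8 mm of bar travel the roll pops up; at 9 mm there is a hard stop, not to be strained (over 12 N). Let go, the bar springs back and rests on the end of the raised roll's axle, not locking it.
- roll_center (a point): Centre of the cream masking-tape roll, blue hub: 100 mm diameter, 24 mm wide along y, 105 to 210 g, axle stubs 12 mm thick reaching 27 mm either side. Locked, its centre is 66 mm above the table; freed, a spring pad lifts it 12 mm and keeps it there, and it lifts straight out by its flat sides (rim then 42 mm above the cheeks). y is the roll's axis.
- tool_grip (a point): Centre of the tool's upright orange handle (22 in x, 16 in y, 50 mm high), 68 mm above the fork's tips; z up. The fork points down: two prongs side by side along x, each 7 mm wide and 5 thick in y, gap 11 mm wide, 24 deep, so it straddles a pin that runs along y. Black guard 48 x 28 mm, 5 thick, top 23 mm below this point. 80 g; same after a half turn.
- holder_top (a point): Wooden tool holder fixed to the table, centre of its open mouth 41 mm above the table. Outside 54 x 32 mm, well 38 (x) by 16 (y) mm. The tool stands in it with its guard resting on the rim, fork down, handle centre 28 mm above this point.
- stand_free_floor (a point): Empty green roll stand fixed to the table: centre of its inner floor, 6 mm above the table. Well 110 (x) by 32 (y) mm, walls 39 mm above this floor, 6 thick. A roll stands in it on edge with its axis along y, its centre 50 mm above this point.
- stand_full_floor (a point): Same stand in grey, holding the brown roll: centre of its inner floor.
- spare_center (a point): Centre of the brown tape roll (100 mm diameter, 24 mm wide) standing in the grey stand; leave it.
- flask_c (a point): Black flask, 72 mm diameter, 220 mm tall, centre of its height; leave it.
- tape_c (a point): Cream tape roll lying flat, 104 mm diameter, 24 mm high, its centre; leave it.
- kraft_c (a point): Roll of brown kraft paper lying down, 60 mm diameter, 240 mm long, its centre; leave it.
- glue_c (a point): White glue bottle, 52 mm diameter, 140 mm tall, centre of its height; leave it.
- scissors_c (a point): Scissors with red handles lying flat, 140 mm long, at their pivot; leave them.
- pencil_c (a point): Yellow pencil lying flat, 170 mm long, its centre; leave it.
Mind the look-alikes: they are no part of the job. What is meant by the part that bears tool_grip is not blue or purple, and is the larger of those in its own colour.

How it is judged:
By the outcome, as a careful person would: the job done as asked, in the order asked, and still so for the second after the job is handed in, with the robot touching nothing.
It also fails if it takes over 67 s, if anything falls off the work surface, if the arm or the gripper's body presses on something with over 40 N, if the wrist force passes 120 N, or if a joint passes its speed limit or range.

## Working session

There is one attempt and no reset: what is moved stays moved. The work goes in short steps, Python scripts to look and compute and a tool call to move; the robot and the scene stay as the last step left them, time stands still between calls to the robot, and variables do not carry over. Pictures are saved under pics/ and viewed, and the job is handed in when it is done.

Besides the shell and the picture viewer there is one more tool, called after "Emit:" in YAML: its name, and indented under it one key for each argument. arm_command: Moves the arm, as the interface text tells. Its arguments: {"type":"object","properties":{"deltas":{"type":"array","items":{"type":"array","items":{"type":"number"}}},"newtons":{"type":"number"}},"required":["deltas"]}

```bash
mkdir -p pics; ls; python3 - <<'E'
from workcell import telemetry, cams, job, bot
import cv2
s=telemetry.observe()
for k,v in s.items(): print(k,v)
for n in ["side","top","wrist"]:
    im=cams.grab_frame(n); cv2.imwrite(f"pics/{n}0.png",im)
    c=cams.get_calibration(n); print(n,c)
print(bot.tips_ahead)
E
```

```text
pics
clock 0.0
qpos [-1.21423605  0.52198389 -0.03630162  1.60003069  0.02120501  1.02108974
 -0.11282275]
qd [ 6.10008595e-06  2.26503121e-04 -1.53908416e-04  5.37250459e-04
  4.85481310e-05  6.05559558e-04  1.67928628e-03]
joint_efforts [-8.79946656e-04 -9.27104044e+01  1.97913565e+00 -3.69944322e+01
  1.76542159e-02  8.24582472e-03  7.51564562e-05]
position [0.25860715 0.56860302 0.22713667]
tool_rot [-3.14047029e+00  9.81371904e-05  2.71478039e+00]
force [ 0.34796463  0.4057642  -0.16295057]
moment [-0.0178461   0.01892125  0.0204156 ]
grip_width 0.0854841969271604
side {'fx': 368.223662947935, 'fy': 368.223662947935, 'cx': 261.7903551766251, 'cy': 191.47037041144094, 'R': array([[ 0.88615568, -0.46331164, -0.0083923 ],
       [-0.23473087, -0.43319685, -0.87019648],
       [ 0.39953664,  0.77309949, -0.49263339]]), 't': array([-0.52484956,  0.21046258,  0.90750663])}
top {'fx': 448.4566646413566, 'fy': 448.4566646413566, 'cx': 256.71026224296, 'cy': 187.83478583433984, 'R': array([[ 0.02330472, -0.9994052 ,  0.02541912],
       [-0.99741915, -0.02497055, -0.06731646],
       [ 0.06791115, -0.02378473, -0.99740782]]), 't': array([-0.09008333,  0.57500115,  1.48478043])}
wrist {'fx': 279.30109338456884, 'fy': 279.30109338456884, 'cx': 256.4689740967467, 'cy': 189.422300709933, 'R': array([[ 4.14887163e-01,  9.09872823e-01, -2.95838490e-04],
       [ 8.70565570e-01, -3.96869120e-01,  2.90878823e-01],
       [ 2.64545327e-01, -1.20939437e-01, -9.56759856e-01]]), 't': array([-0.62417501, -0.03700869,  0.37911084])}
0.017
```

View pics/side0.png

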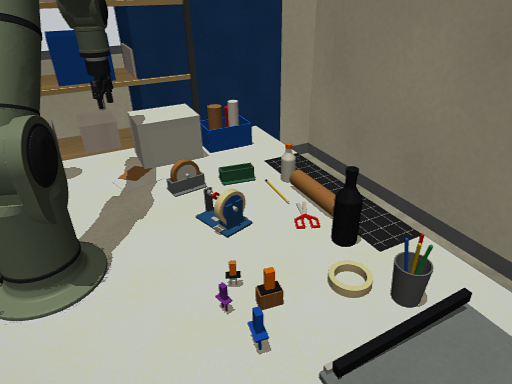

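View pics/top0.png

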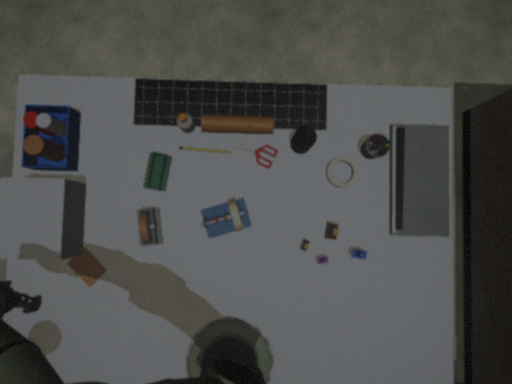

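View pics/wrist0.png

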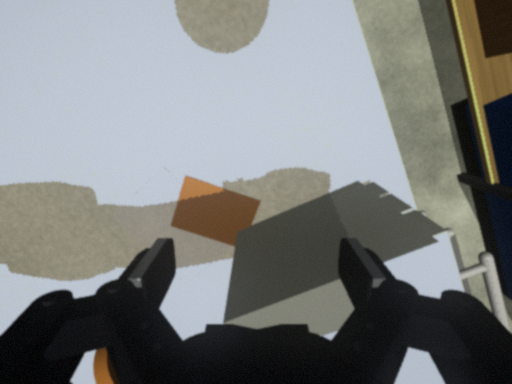

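The side view shows the orange tool in its holder at (269,290), with a smaller orange look-alike at (233,270). The dispenser is at (225,215) and the green stand at (237,173). In the top view these are the tool (332,231), dispenser (226,217) and stand (157,171).

```bash
cat > h.py <<'E'
import numpy as np, cv2, json
from workcell import telemetry, cams, bot
from scipy.spatial.transform import Rotation as Ro
def ray(c,u,v):
    R=np.array(c['R']);t=np.array(c['t'])
    d=R.T@np.array([(u-c['cx'])/c['fx'],(v-c['cy'])/c['fy'],1.]); return -R.T@t,d
def onz(c,u,v,z):
    o,d=ray(c,u,v); return o+d*(z-o[2])/d[2]
def proj(c,X):
    p=np.array(c['R'])@np.array(X,float)+np.array(c['t']); return np.array([c['fx']*p[0]/p[2]+c['cx'],c['fy']*p[1]/p[2]+c['cy']])
def tri(c1,p1,c2,p2):
    o1,d1=ray(c1,*p1);o2,d2=ray(c2,*p2)
    d1=d1/np.linalg.norm(d1);d2=d2/np.linalg.norm(d2)
    s=np.linalg.lstsq(np.c_[d1,-d2],o2-o1,rcond=None)[0]
    a=o1+d1*s[0];b=o2+d2*s[1]; return (a+b)/2,np.linalg.norm(a-b)
def mask(im,lo,hi): return cv2.inRange(cv2.cvtColor(im,cv2.COLOR_BGR2HSV),np.array(lo),np.array(hi))
def blobs(m,amin=15):
    n,l,s,c=cv2.connectedComponentsWithStats(m)
    return [(s[i,4],c[i].round(1),s[i,:4]) for i in range(1,n) if s[i,4]>=amin]
E
python3 - <<'E'
import cv2
im=cv2.imread('pics/top0.png')
a=cv2.resize(im[180:260,190:250],None,fx=6,fy=6,interpolation=cv2.INTER_CUBIC)
b=cv2.resize(im[210:265,295:375],None,fx=6,fy=6,interpolation=cv2.INTER_CUBIC)
c=cv2.resize(im[145:200,135:185],None,fx=6,fy=6,interpolation=cv2.INTER_CUBIC)
import numpy as np
H=480;W=a.shape[1]+c.shape[1]
o=np.zeros((H,W,3),np.uint8);o[:480,:360]=a;o[:330,360:660]=c
cv2.imwrite('pics/t1.png',np.clip(o*1.8,0,255).astype('uint8'));cv2.imwrite('pics/t2.png',np.clip(b*1.8,0,255).astype('uint8'))
E
```

```text
(no output)
```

View pics/t1.png

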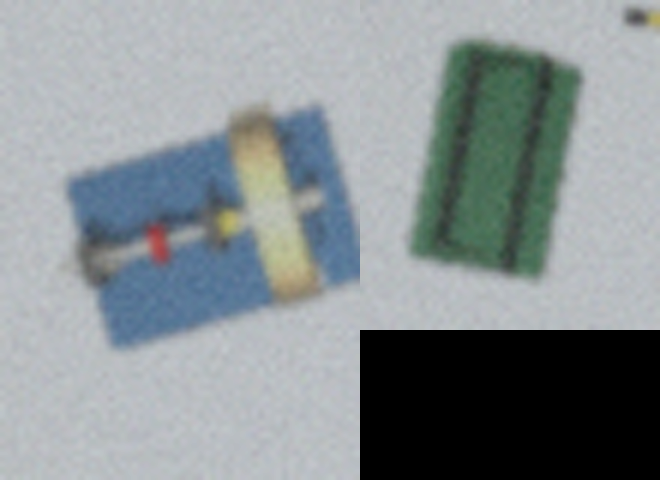

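View pics/t2.png

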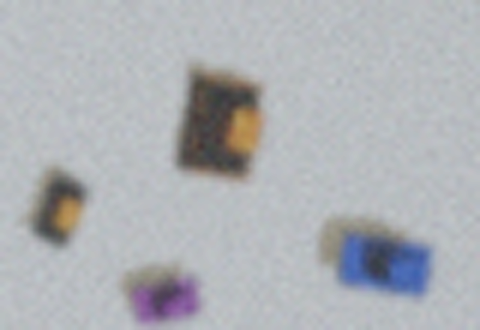

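```bash
python3 - <<'E'
from h import *
im=cv2.imread('pics/top0.png');c=cams.get_calibration('top')
im8=cv2.resize(im,None,fx=4,fy=4,interpolation=cv2.INTER_CUBIC)
def rect(m,z,name,roi):
    x0,x1,y0,y1=roi; mm=np.zeros_like(m); mm[y0*4:y1*4,x0*4:x1*4]=m[y0*4:y1*4,x0*4:x1*4]
    ys,xs=np.nonzero(mm)
    P=np.array([onz(c,x/4-.375,y/4-.375,z)[:2] for x,y in zip(xs,ys)])
    P=P[::max(1,len(P)//4000)]
    r=cv2.minAreaRect((P*1000).astype(np.float32)); print(name,len(xs),r,cv2.boxPoints(r).round(1).tolist(),P.mean(0).round(4))
rect(mask(im8,[95,90,40],[125,255,255]),0.006,'disp',(195,255,190,245))
rect(mask(im8,[60,60,20],[90,255,255]),0.045,'stand',(138,178,145,198))
rect(mask(im8,[5,140,80],[22,255,255]),0.094,'handle',(325,342,215,245))
rect(mask(im8,[0,0,0],[180,255,85]),0.046,'holder',(320,342,218,242))
E
```

```text
disp 10340 ((475.2643737792969, 25.357269287109375), (94.11695861816406, 143.61631774902344), 17.582490921020508) [[408.70001220703125, 79.5999984741211], [452.1000061035156, -57.29999923706055], [541.7999877929688, -28.899999618530273], [498.3999938964844, 108.0]] [0.4711 0.034 ]
stand 9203 ((622.8125, 253.08656311035156), (69.40113067626953, 117.42061614990234), 81.17595672607422) [[559.5, 227.8000030517578], [675.5, 209.8000030517578], [686.2000122070312, 278.3999938964844], [570.0999755859375, 296.3999938964844]] [0.622  0.2529]
handle 102 ((440.8419189453125, -328.4700927734375), (6.418161392211914, 16.219058990478516), 79.26329803466797) [[432.29998779296875, -330.1000061035156], [448.20001220703125, -333.1000061035156], [449.3999938964844, -326.79998779296875], [433.5, -323.79998779296875]] [ 0.4406 -0.3288]
holder 2974 ((441.7754211425781, -322.84368896484375), (42.71902084350586, 56.97418212890625), 81.83142852783203) [[410.5, -339.8999938964844], [466.8999938964844, -348.0], [473.0, -305.70001220703125], [416.6000061035156, -297.70001220703125]] [ 0.4414 -0.321 ]
```

```bash
cat >> h.py <<'E'
def toolR(yaw): return Ro.from_euler('xyz',[np.pi,0,np.radians(yaw)])
def plan(pos,yaw=None,R0=None,p0=None):
    """normalised shift/turn from the current pose to a target"""
    s=telemetry.observe()
    p0=np.array(s['position']) if p0 is None else np.array(p0); R0=Ro.from_euler('xyz',s['tool_rot']) if R0 is None else R0
    d=R0.inv().apply(np.array(pos)-p0)/0.15
    r=np.zeros(3) if yaw is None else (R0.inv()*toolR(yaw)).as_rotvec()/(np.pi/4)
    print('shift',d.round(3),'turn',r.round(3)); return d,r
def st():
    s=telemetry.observe();e=np.degrees(s['tool_rot'])
    print('t%.2f'%s['clock'],'p',np.round(s['position'],4),'rpy',e.round(2),'F',np.round(s['force'],2),'M',np.round(s['moment'],2),'w%.4f'%s['grip_width'],'q',np.round(s['qpos'],2))
def wshot(fn):
    c=cams.get_calibration('wrist'); im=cams.grab_frame('wrist'); cv2.imwrite(fn,im)
    json.dump({k:np.array(v).tolist() for k,v in c.items()},open(fn[:-4]+'.json','w')); return im,c
def load(fn):
    return cv2.imread(fn),json.load(open(fn[:-4]+'.json'))
E
python3 - <<'E'
from h import *
c=cams.get_calibration('wrist');s=telemetry.observe();R0=Ro.from_euler('xyz',s['tool_rot'])
C=-np.array(c['R']).T@c['t']; print(R0.inv().apply(C-s['position'])); print(R0.inv().apply(np.array(c['R'])[2])); print(proj(c,s['position']))
ct=cams.get_calibration('top')
for n,u,v,z in [('flask',303,139,.1),('kraft',237,124,.03),('greystand',150,226,.05),('bigbox',73,220,.15),('small',305,244,.05),('blue',359,254,.05)]: print(n,onz(ct,u,v,z).round(3))
plan([.60,.33,.30],171); plan([.48,-0.0,.30],180)
E
```

```text
[ 0.07425516 -0.00052553 -0.14603292]
[-2.90818474e-01  2.43246695e-04  9.56778217e-01]
[257.3645365  238.89871025]
flask [ 0.732 -0.219  0.1  ]
kraft [ 0.79  -0.005  0.03 ]
greystand [0.442 0.269 0.05 ]
bigbox [0.457 0.48  0.15 ]
small [ 0.395 -0.238  0.05 ]
blue [ 0.366 -0.416  0.05 ]
shift [-2.73  -0.507 -0.484] turn [-0.001 -0.    -0.343]
shift [-2.913 -2.841 -0.482] turn [-0.001 -0.    -0.543]
```

```bash
python3 - <<'E'
from h import *
c=cams.get_calibration('side')
for z in (0,.1,.15,.2,.25,.3):
  print(z,[onz(c,u,v,z)[:2].round(2).tolist() for u,v in [(130,120),(137,165),(200,108),(202,150)]])
E
```

```text
0 [[0.4, 1.14], [0.32, 0.55], [0.8, 1.17], [0.6, 0.57]]
0.1 [[0.36, 0.82], [0.29, 0.33], [0.7, 0.84], [0.53, 0.35]]
0.15 [[0.34, 0.66], [0.28, 0.22], [0.64, 0.68], [0.49, 0.23]]
0.2 [[0.32, 0.5], [0.27, 0.1], [0.59, 0.52], [0.46, 0.12]]
0.25 [[0.3, 0.35], [0.25, -0.01], [0.54, 0.36], [0.42, 0.0]]
0.3 [[0.28, 0.19], [0.24, -0.12], [0.49, 0.2], [0.39, -0.11]]
```

Emit:
arm_command:
  deltas:
    - [1,0,0,-0.4,0,0,0]
    - [1,0,0,-0.8,0,0,0]
    - [1,-0.3,0,-1,0,0,-0.1]
    - [1,-0.7,-0.1,-1,0,0,-0.3]
    - [1,-1,-0.2,-1,0,0,-0.34]

```text
clock: 0.78
position: [0.3848, 0.4778, 0.3777]
tool_rot: [-3.141, 0.0, 2.984]
force: [1.2, 0.4, -0.4]
grip_width: 0.0855
```

```bash
python3 - <<'E'
from h import *
st();plan([.50,.13,.27],180)
E
```

```text
t0.78 p [0.3848 0.4778 0.3777] rpy [-1.7999e+02  3.0000e-02  1.7096e+02] F [ 1.16  0.41 -0.4 ] M [ 0.05 -0.    0.02] w0.0855 q [-0.97  0.39 -0.04  1.42  0.01  1.33  0.41]
shift [-1.123 -2.169  0.719] turn [-0.     0.001 -0.201]
```

Emit:
arm_command:
  deltas:
    - [1,-0.25,-0.4,0,0,0,0]
    - [1,-0.5,-0.8,0.1,0,0,-0.1]
    - [1,-0.6,-1,0.3,0,0,-0.2]

```text
clock: 1.15
position: [0.4491, 0.3151, 0.3332]
tool_rot: [3.14, 0.002, 3.14]
force: [1.6, 0.7, -0.7]
grip_width: 0.0853
```

Emit:
arm_command:
  deltas:
    - [1,-0.2,-0.4,0.2,0,0,0]
    - [1,-0.4,-0.8,0.4,0,0,0]
    - [1,-0.5,-1,0.5,0,0,0]
    - [1,-0.5,-1,0.5,0,0,0]

```text
clock: 1.65
position: [0.5231, 0.1624, 0.2559]
tool_rot: [-3.139, -0.002, 3.133]
force: [0.4, 1.5, -0.1]
grip_width: 0.0857
```

```bash
python3 - <<'E'
from h import *
st();wshot('pics/w1.png');st()
E
```

```text
t1.65 p [0.5231 0.1624 0.2559] rpy [-1.7985e+02 -1.3000e-01  1.7950e+02] F [ 0.37  1.52 -0.1 ] M [ 0.04 -0.04 -0.01] w0.0857 q [-0.45  0.37  0.06  1.77 -0.02  1.    1.17]
t1.70 p [0.5226 0.1652 0.2569] rpy [-1.7995e+02 -8.0000e-02  1.7967e+02] F [ 0.14  0.35 -0.06] M [0.06 0.03 0.03] w0.0851 q [-0.46  0.37  0.06  1.77 -0.02  1.    1.17]
```

View pics/w1.png

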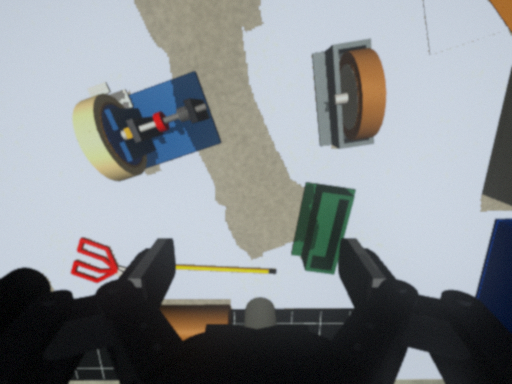

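The wrist view shows the dispenser at left with the red collar at (159,122) and the roll's rim at (100,135). The green stand is at (325,227) and the grey stand with the brown roll is at (350,95). Next is a closer look at the dispenser.

```bash
python3 - <<'E'
from h import *
plan([.44,.02,.25],180)
E
```

```text
shift [ 0.545 -0.971  0.048] turn [-0.001 -0.002 -0.007]
```

Emit:
arm_command:
  deltas:
    - [1,0.2,-0.35,0,0,0,0]
    - [1,0.4,-0.7,0,0,0,0]
    - [1,0.54,-0.97,0,0,0,0]
    - [1,0.54,-0.97,0,0,0,0]

```text
clock: 2.2
position: [0.44, 0.0202, 0.2585]
tool_rot: [3.141, 0.001, 3.137]
force: [-0.2, 0.3, 0.5]
grip_width: 0.0853
```

```bash
python3 - <<'E'
from h import *
st();wshot('pics/w2.png');plan([.40,-.32,.23],171)
E
```

```text
t2.20 p [0.44   0.0202 0.2585] rpy [1.7999e+02 5.0000e-02 1.7972e+02] F [-0.23  0.31  0.49] M [0.02 0.02 0.04] w0.0853 q [-0.27  0.19  0.11  2.03 -0.02  0.93  1.41]
shift [ 0.266 -2.28   0.188] turn [0.001 0.002 0.196]
```

View pics/w2.png

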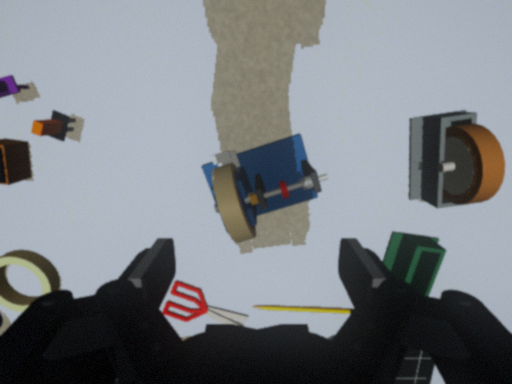

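This view has the dispenser near (265,190), with the collar at (284,188). The holder is at the left edge. Next I look at the holder.

Emit:
arm_command:
  deltas:
    - [1,0,-0.4,0,0,0,0]
    - [1,0,-0.7,0,0,0,0]
    - [1,0,-1,0,0,0,0]

```text
clock: 2.62
position: [0.4416, -0.1283, 0.258]
tool_rot: [3.141, 0.001, -3.142]
force: [0.6, 1.1, 0.3]
grip_width: 0.0854
```

Emit:
arm_command:
  deltas:
    - [0.3,0,-0.4,0,0,0,0]
    - [0.3,0.1,-0.8,0,0,0,0.1]
    - [0.3,0.2,-1,0,0,0,0.2]
    - [0.3,0.2,-1,0,0,0,0.2]

```text
clock: 3.12
position: [0.4104, -0.2792, 0.2577]
tool_rot: [-3.141, -0.0, 2.979]
force: [-0.4, 0.6, 0.4]
grip_width: 0.0557
```

```bash
python3 - <<'E'
from h import *
st();wshot('pics/w3.png')
E
```

```text
t3.12 p [ 0.4104 -0.2792  0.2577] rpy [-179.97   -0.    170.7 ] F [-0.39  0.56  0.39] M [ 0.06 -0.03 -0.03] w0.0557 q [ 0.22  0.29  0.33  1.91 -0.11  0.96  2.  ]
```

View pics/w3.png

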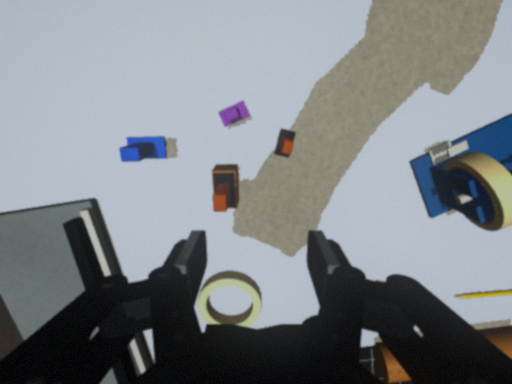

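```bash
python3 - <<'E'
from h import *
im,c=load('pics/w3.png')
a=cv2.resize(im[155:220,200:250],None,fx=8,fy=8,interpolation=cv2.INTER_CUBIC)
im2,c2=load('pics/w2.png')
b=cv2.resize(im2[130:250,195:335],None,fx=4,fy=4,interpolation=cv2.INTER_CUBIC)
o=np.zeros((540,800,3),np.uint8);o[:520,:400]=a
cv2.imwrite('pics/z3.png',np.clip(o[:,:400]*1.6,0,255).astype('uint8'));cv2.imwrite('pics/z2.png',np.clip(b*1.4,0,255).astype('uint8'))
m=mask(im,[0,150,110],[12,255,255]);print(blobs(m))
E
```

```text
[(np.int32(113), array([287. , 146.6]), array([282, 140,  11,  14], dtype=int32)), (np.int32(176), array([219.6, 201.8]), array([214, 194,  12,  16], dtype=int32))]
```

View pics/z3.png

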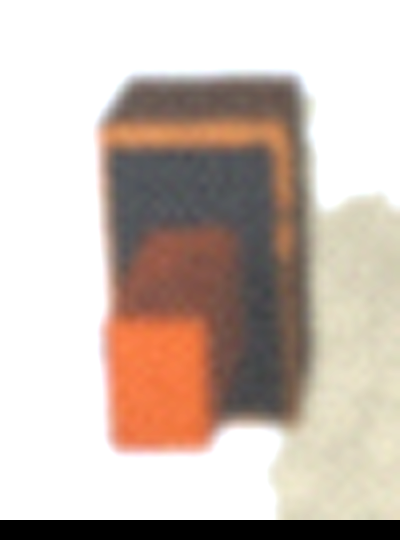

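View pics/z2.png

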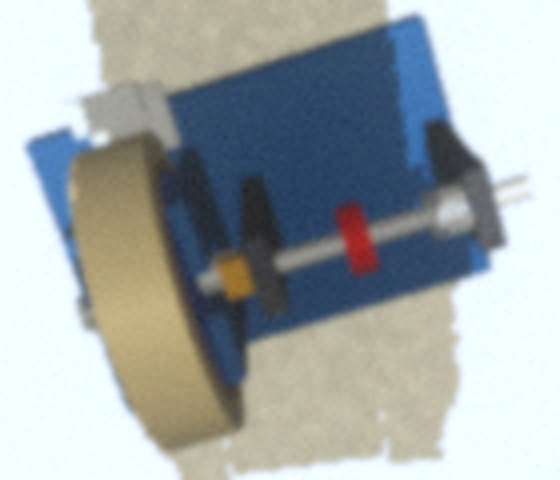

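```bash
python3 - <<'E'
from h import *
im,c=load('pics/w3.png'); im2,c2=load('pics/w2.png')
def P3(x,y,z): return onz(c,200+(x+.5)/8-.5,155+(y+.5)/8-.5,z)
def P2(x,y,z): return onz(c2,195+(x+.5)/4-.5,130+(y+.5)/4-.5,z)
k=[P3(x,y,.094) for x,y in [(107,319),(208,319),(212,446),(110,449)]]
print('handle',np.mean(k,0).round(4)); 
for i in range(4): d=k[(i+1)%4]-k[i]; print((np.linalg.norm(d)*1e3).round(1),np.degrees(np.arctan2(d[1],d[0])).round(1))
k=[P3(x,y,.041) for x,y in [(103,122),(290,122),(298,425)]]
print('holder c',((k[0]+k[2])/2).round(4))
for a,b in((0,1),(1,2)): d=k[b]-k[a];print((np.linalg.norm(d)*1e3).round(1),np.degrees(np.arctan2(d[1],d[0])).round(1))
k=[P3(x,y,.046) for x,y in [(107,147),(276,147)]];d=k[1]-k[0];print('guard',k,np.linalg.norm(d),np.degrees(np.arctan2(d[1],d[0])))
# dispenser
b=[P2(x,y,.0755) for x,y in [(285,260),(325,248),(400,227),(425,220)]]
d=b[-1]-b[0];print('bar',np.array(b).round(4).tolist(),np.degrees(np.arctan2(-d[0],d[1])))
base=[P2(x,y,.006) for x,y in [(30,140),(415,15),(490,268)]]
print('base',np.array(base).round(4).tolist())
for a,bb in((0,1),(1,2)): d=base[bb]-base[a];print((np.linalg.norm(d)*1e3).round(1),np.degrees(np.arctan2(d[1],d[0])).round(1))
# end post top corners at z .086 and axle stub end
print('endpost',P2(430,125,.086),P2(498,245,.086)); print('guidepost',P2(250,180,.086),P2(275,310,.086))
print('collar', P2(347,240,.0755),P2(337,208,.0755+.008),P2(378,235,.0755))
print('cam',-np.array(c2['R']).T@c2['t'])
E
```

```text
handle [ 0.4387 -0.3285  0.094 ]
14.7 80.6
19.8 -9.5
15.2 -97.6
20.3 169.3
holder c [ 0.4384 -0.3278  0.041 ]
31.1 80.6
53.7 -9.1
guard [array([ 0.41261604, -0.33807855,  0.046     ]), array([ 0.41713139, -0.31066562,  0.046     ])] 0.02778231526550375 80.64645399396063
bar [[0.4726, 0.0314, 0.0755], [0.4688, 0.0437, 0.0755], [0.4622, 0.0666, 0.0755], [0.46, 0.0742, 0.0755]] 16.416807347210487
base [[0.4489, -0.059, 0.006], [0.405, 0.0791, 0.006], [0.4989, 0.1108, 0.006]]
144.9 107.6
99.1 18.7
endpost [0.42841623 0.07273885 0.086     ] [0.464874   0.09456312 0.086     ]
guidepost [0.44445582 0.02062714 0.086     ] [0.48515166 0.02801337 0.086     ]
collar [0.46625525 0.05041687 0.0755    ] [0.4538151  0.04649882 0.0835    ] [0.46470558 0.05991832 0.0755    ]
cam [0.36539019 0.0200487  0.40443957]
```

```bash
python3 - <<'E'
from h import *
st();plan([.4385,-.328,.13],170.6);plan([.4385,-.328,.074],170.6)
E
```

```text
t3.17 p [ 0.4112 -0.2778  0.2577] rpy [1.7999e+02 1.0000e-02 1.7089e+02] F [0.65 1.5  0.27] M [-0.   -0.05 -0.  ] w0.0554 q [ 0.22  0.29  0.32  1.91 -0.11  0.96  2.  ]
shift [-0.233 -0.302  0.851] turn [0.    0.    0.006]
shift [-0.233 -0.302  1.224] turn [0.    0.    0.006]
```

Emit:
arm_command:
  deltas:
    - [0.2,-0.15,-0.2,0.1,0,0,0]
    - [0.2,-0.233,-0.302,0.3,0,0,0.006]
    - [0.2,-0.233,-0.302,0.6,0,0,0.006]
    - [0.2,-0.233,-0.302,0.85,0,0,0.006]
    - [0.2,-0.233,-0.302,0.85,0,0,0.006]

```text
clock: 3.8
position: [0.4379, -0.3261, 0.1283]
tool_rot: [3.139, -0.004, 2.98]
force: [0.1, 0.9, 0.5]
grip_width: 0.0514
```

```bash
python3 - <<'E'
from h import *
st();wshot('pics/w4.png');cv2.imwrite('pics/s4.png',cams.grab_frame('side')[200:370,180:340].repeat(4,0).repeat(4,1));plan([.4385,-.328,.074],170.6)
E
```

```text
t3.80 p [ 0.4379 -0.3261  0.1283] rpy [179.88  -0.21 170.76] F [0.06 0.94 0.49] M [ 0.03 -0.05 -0.01] w0.0514 q [ 0.33  0.55  0.28  1.91 -0.22  0.72  2.14]
shift [ 0.002 -0.001  0.381] turn [0.    0.001 0.002]
```

View pics/w4.png

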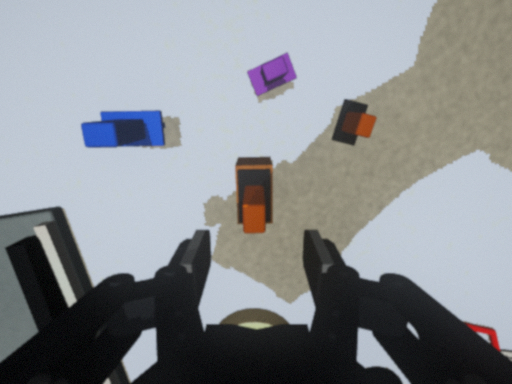

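View pics/s4.png

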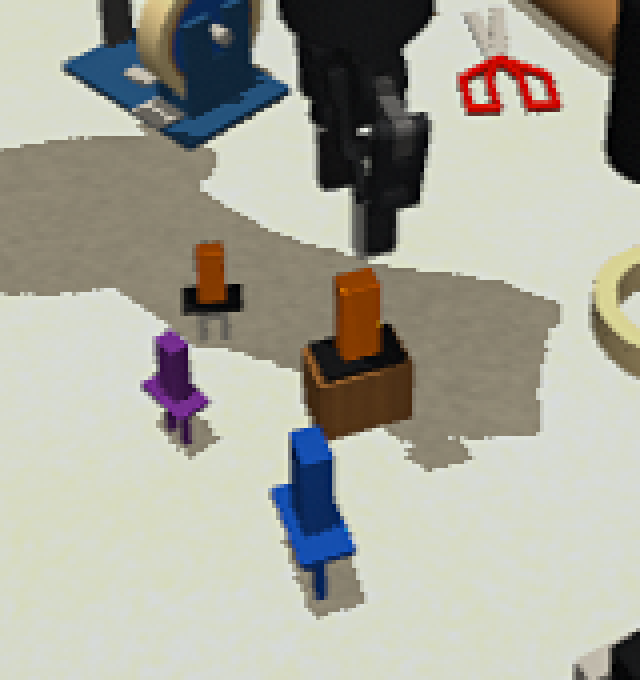

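```bash
python3 - <<'E'
from h import *
im,c=load('pics/w4.png')
m=mask(im,[0,150,120],[14,255,255]); 
a=im[150:240,225:285]; cv2.imwrite('pics/z4.png',cv2.resize(a,None,fx=6,fy=6,interpolation=cv2.INTER_CUBIC))
for b in blobs(m): print(b,onz(c,*b[1],.094))
st();plan([.4385,-.328,.074],170.6)
E
```

```text
(np.int32(309), array([365.4, 124.9]), array([356, 114,  20,  23], dtype=int32)) [ 0.38758076 -0.24853235  0.094     ]
(np.int32(65), array([256.4, 166.6]), array([238, 165,  33,   4], dtype=int32)) [ 0.40291794 -0.32085772  0.094     ]
(np.int32(592), array([253.3, 218.3]), array([243, 204,  22,  29], dtype=int32)) [ 0.43879546 -0.32892182  0.094     ]
(np.int32(184), array([486.4, 333.6]), array([468, 324,  32,  27], dtype=int32)) [ 0.56736152 -0.16104778  0.094     ]
t3.90 p [ 0.4388 -0.3279  0.1312] rpy [1.7999e+02 4.0000e-02 1.7068e+02] F [ 0.08 -0.46  0.15] M [-0.07  0.02  0.03] w0.0513 q [ 0.33  0.55  0.28  1.9  -0.22  0.72  2.14]
shift [ 0.002 -0.001  0.381] turn [0.    0.001 0.002]
```

View pics/z4.png

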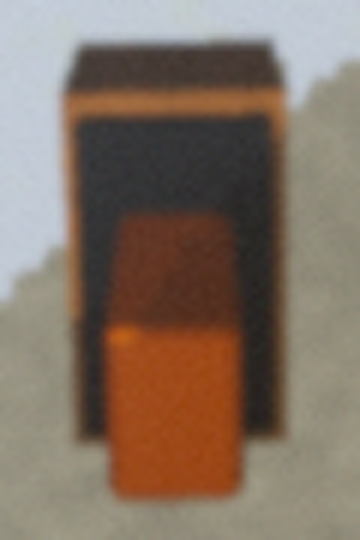

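Emit:
arm_command:
  deltas:
    - [0.2,0.001,-0.006,0.2,0,0,0]
    - [0.2,0.001,-0.006,0.38,0,0,0]
    - [0.2,0.001,-0.006,0.38,0,0,0]
    - [-0.6,0.001,-0.006,0.38,0,0,0]
    - [-1,0.001,-0.006,0.38,0,0,0]
    - [-1,0.001,-0.006,0.38,0,0,0]
    - [-1,0.001,-0.006,0.38,0,0,0]
    - [-1,0.001,-0.006,0.38,0,0,0]
  newtons: 70

```text
clock: 4.9
position: [0.438, -0.3298, 0.0747]
tool_rot: [-3.141, 0.002, 2.977]
force: [-1.7, 2.0, 13.7]
grip_width: 0.0143
```

```bash
python3 - <<'E'
from h import *
st()
E
```

```text
t4.90 p [ 0.438  -0.3298  0.0747] rpy [-1.7997e+02  1.2000e-01  1.7057e+02] F [-1.72  1.98 13.69] M [0.4  0.34 0.01] w0.0143 q [ 0.37  0.63  0.24  1.93 -0.25  0.6   2.18]
```

Emit:
arm_command:
  deltas:
    - [-1,0,0,-0.05,0,0,0]
    - [-1,0,0,-0.3,0,0,0]
    - [-1,0,0,-0.6,0,0,0]
    - [-1,0,0,-0.95,0,0,0]
    - [-1,0,0,-0.95,0,0,0]

```text
clock: 5.52
position: [0.4385, -0.3305, 0.22]
tool_rot: [-3.14, 0.006, 2.977]
force: [1.2, -0.6, -1.9]
grip_width: 0.0141
```

```bash
python3 - <<'E'
from h import *
st();wshot('pics/w5.png');cv2.imwrite('pics/s5.png',cams.grab_frame('side')[150:320,180:340].repeat(4,0).repeat(4,1));plan([.4725,.032,.222],197.6)
E
```

```text
t5.53 p [ 0.4385 -0.3305  0.22  ] rpy [-179.88    0.36  170.56] F [ 1.19 -0.58 -1.89] M [-0.01  0.03  0.01] w0.0141 q [ 0.29  0.42  0.33  1.83 -0.17  0.91  2.11]
shift [ 0.162  2.415 -0.038] turn [-0.001  0.001 -0.6  ]
```

View pics/w5.png

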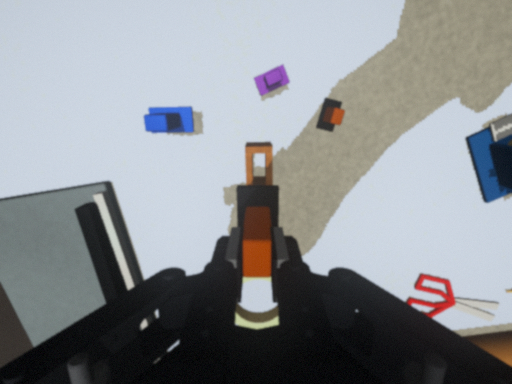

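View pics/s5.png

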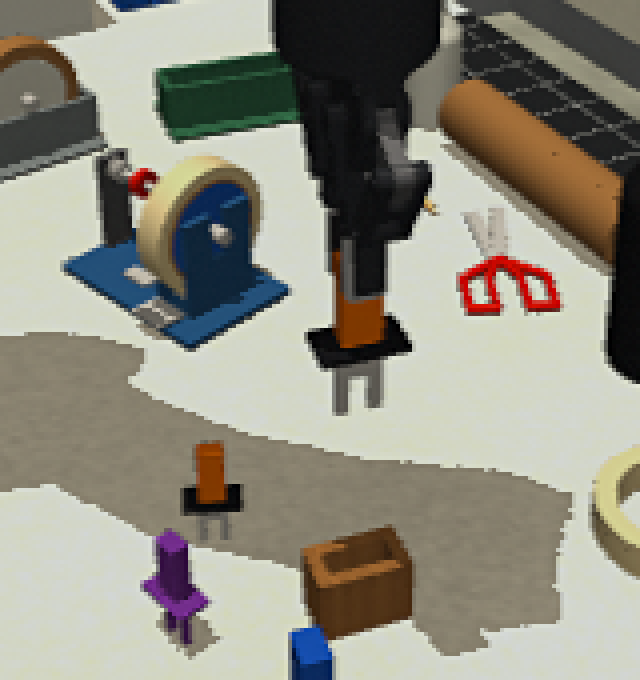

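The tool is held upright by the orange handle and the holder is empty. From the wrist view the guard hides the fork, so I refine the dispenser pose from w1 and w2.

```bash
python3 - <<'E'
from h import *
im,c=load('pics/w5.png');s=telemetry.observe()
m=mask(im,[0,150,120],[14,255,255])
m[:200]=0
for b in blobs(m): print(b)
a=im[130:290,225:290]; cv2.imwrite('pics/z5.png',cv2.resize(a,None,fx=4,fy=4,interpolation=cv2.INTER_CUBIC)[:600])
im1,c1=load('pics/w1.png')
a=im1[60:190,65:230]; cv2.imwrite('pics/z1.png',np.clip(cv2.resize(a,None,fx=4.5,fy=4.5,interpolation=cv2.INTER_CUBIC)*1.4,0,255).astype('uint8'))
E
```

```text
(np.int32(1017), array([256.5, 258. ]), array([243, 240,  28,  37], dtype=int32))
(np.int32(490), array([434.9, 296.3]), array([408, 275,  47,  42], dtype=int32))
(np.int32(66), array([502.6, 353.5]), array([493, 350,  19,  10], dtype=int32))
```

View pics/z1.png

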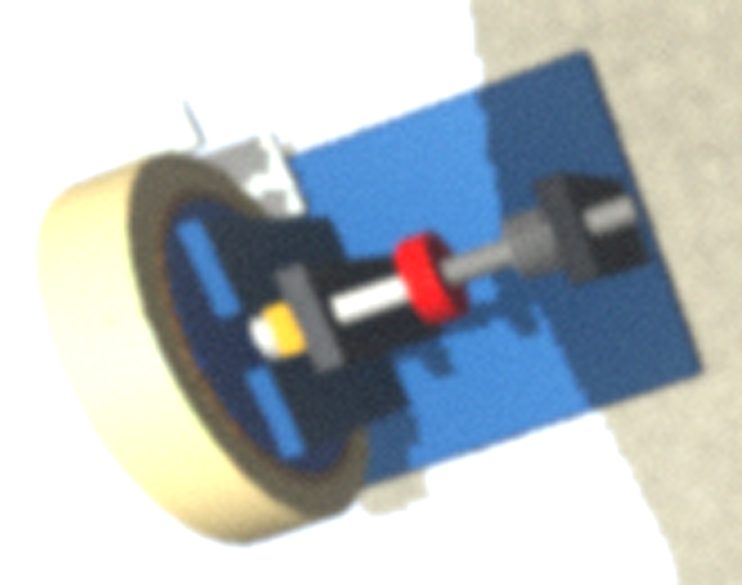

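View pics/z5.png

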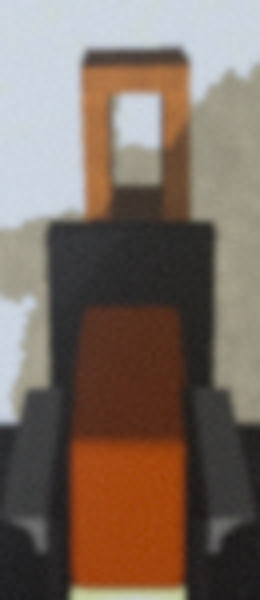

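```bash
python3 - <<'E'
from h import *
im,c1=load('pics/w1.png'); im2,c2=load('pics/w2.png')
def u1(x,y): return (65+(x+.5)/4.5-.5,60+(y+.5)/4.5-.5)
def u2(x,y): return (195+(x+.5)/4-.5,130+(y+.5)/4-.5)
for n,a,b in [('cornA',(585,50),(418,15)),('cornB',(703,372),(490,268))]:
    print(n,tri(c1,u1(*a),c2,u2(*b)))
for n,a,z in [('guide',(311,318),.086),('end',(570,230),.086),('bar1',(345,305),.0755),('bar2',(400,288),.0755),('bar3',(480,262),.0755),('cA',(585,50),.006),('cB',(703,372),.006)]:
    print('w1',n,onz(c1,*u1(*a),z).round(4))
for n,a,z in [('guide',(265,272),.086),('end',(487,205),.086),('cA',(418,15),.006),('cB',(490,268),.006)]:
    print('w2',n,onz(c2,*u2(*a),z).round(4))
# base-edge line fits in w1 by mask hull
for im_,c,f in ((im,c1,'w1'),(im2,c2,'w2')):
    big=cv2.resize(im_,None,fx=4,fy=4,interpolation=cv2.INTER_CUBIC)
    m=mask(big,[95,100,30],[125,255,255]); 
    if f=='w1': m[:, 1000:]=0; m[800:]=0
    else: m[:500]=0;m[1000:]=0;m[:,:780]=0;m[:,1340:]=0
    n,l,s,_=cv2.connectedComponentsWithStats(m); i=1+np.argmax(s[1:,4]); ys,xs=np.nonzero(l==i)
    h=cv2.convexHull(np.c_[xs,ys].astype(np.int32))[:,0]
    P=np.array([onz(c,x/4-.375,y/4-.375,.006)[:2] for x,y in h])*1e3
    r=cv2.minAreaRect(P.astype(np.float32));print(f,r)
    # long hull segments
    for k in range(len(P)):
        d=P[(k+1)%len(P)]-P[k]
        if np.linalg.norm(d)>18: print('  seg',P[k].round(1),P[(k+1)%len(P)].round(1),(np.degrees(np.arctan2(d[1],d[0]))%90).round(2))
E
```

```text
cornA (array([0.40494167, 0.08066828, 0.00359405]), np.float64(0.0007385846321920175))
cornB (array([0.49898592, 0.11117878, 0.00498315]), np.float64(0.0005754965154965368))
w1 guide [0.4744 0.0256 0.086 ]
w1 end [0.4541 0.0912 0.086 ]
w1 bar1 [0.4721 0.0301 0.0755]
w1 bar2 [0.468  0.0446 0.0755]
w1 bar3 [0.4618 0.0655 0.0755]
w1 cA [0.4049 0.0814 0.006 ]
w1 cB [0.4986 0.1115 0.006 ]
w2 guide [0.4729 0.025  0.086 ]
w2 end [0.4525 0.0906 0.086 ]
w2 cA [0.405  0.0801 0.006 ]
w2 cB [0.4989 0.1108 0.006 ]
w1 ((492.66943359375, 49.43272399902344), (48.64266586303711, 112.5099868774414), 17.578716278076172)
  seg [499.  106.6] [510.8  72.1] 18.79
  seg [510.8  72.1] [517.   53.1] 18.21
  seg [517.   53.1] [526.9  21.9] 17.58
  seg [531.1   2.6] [512.6   4.9] 82.96
  seg [495.7   8.4] [469.9  41.3] 38.03
  seg [468.3  46. ] [453.5  95.2] 16.71
  seg [466.8 100.2] [485.8 106.2] 17.28
w2 ((452.1727294921875, 43.599727630615234), (66.41130828857422, 99.69388580322266), 18.012786865234375)
  seg [442.1  92. ] [464.7  89. ] 82.48
  seg [474.6  82.1] [486.3  45.6] 17.87
  seg [489.4  34.8] [489.3  14.3] 89.65
  seg [488.8  11.3] [454.8  -8. ] 29.5
  seg [454.4  -8. ] [435.3  -7.1] 87.44
  seg [432.4  -3.1] [407.4  73.9] 18.01
  seg [409.2  82. ] [434.8  90.2] 17.77
```

```bash
python3 - <<'E'
from h import *
im,c=load('pics/w5.png');s=telemetry.observe();st()
R0=Ro.from_euler('xyz',s['tool_rot']);p=np.array(s['position'])
f=lambda x,y,z: R0.inv().apply(onz(c,225+(x+.5)/4-.5,130+(y+.5)/4-.5,z)-p)*1e3
for q in [(70,440),(186,440),(186,585),(71,585)]: print('handle top',f(*q,p[2]+.0193).round(1))
for q in [(48,224),(215,224)]: print('guard top front',f(*q,p[2]-.0057-.023).round(1))
g=lambda x,y,z: onz(c,225+(x+.5)/4-.5,130+(y+.5)/4-.5,z).round(4)
print('rim',g(82,64,.041),g(190,66,.041)); print('well',g(112,93,.041),g(160,93,.041))
o=np.array([.4848,-.0082]);y=np.array([-.3024,.9532])
n=o+.046*y;print(n);plan([*n,.222],197.6)
E
```

```text
t5.62 p [ 0.4373 -0.3293  0.2163] rpy [-1.7999e+02  6.0000e-02  1.7059e+02] F [ 0.11 -0.03 -1.44] M [ 0.08 -0.02  0.03] w0.0145 q [ 0.3   0.43  0.33  1.83 -0.17  0.91  2.11]
handle top [  6.3  -8.8 -19.3]
handle top [  6.3   6.1 -19.3]
handle top [-15.3   6.4 -19.3]
handle top [-15.3  -9.1 -19.3]
guard top front [ 21.2 -14.6  28.7]
guard top front [21.2 13.1 28.7]
rim [ 0.409  -0.3397  0.041 ] [ 0.4148 -0.3088  0.041 ]
well [ 0.4188 -0.3325  0.041 ] [ 0.4211 -0.3187  0.041 ]
[0.4708896 0.0356472]
shift [ 0.177  2.437 -0.038] turn [-0.001  0.001 -0.6  ]
```

```bash
python3 - <<'E'
from h import *
im,c=load('pics/w5.png')
def go(p,R0,c,fy=lambda y:y):
    f=lambda x,y,z: R0.inv().apply(onz(c,225+(x+.5)/4-.5,130+(y+.5)/4-.5,z)-p)*1e3
    print('top',np.mean([f(*q,p[2]+.0193) for q in [(70,440),(186,440),(186,585),(71,585)]],0),'guard',f(48,224,p[2]-.0287),f(215,224,p[2]-.0287))
s=(np.array([.4385,-.3305,.22]),Ro.from_euler('xyz',[-179.88,.36,170.56],degrees=True))
C=-np.array(c['R']).T@c['t']; print(s[1].inv().apply(C-s[0]))
go(*s,c)
# fresh settled shot
st();im,c=wshot('pics/w6.png');st()
m=mask(im,[0,150,120],[14,255,255]);m[:225]=0
print(blobs(m)[0])
cv2.imwrite('pics/z6.png',cv2.resize(im[130:290,225:290],None,fx=4,fy=4,interpolation=cv2.INTER_CUBIC)[:600])
q=telemetry.observe();go(np.array(q['position']),Ro.from_euler('xyz',q['tool_rot']),c)
E
```

```text
[ 0.07434111 -0.00050578 -0.14600461]
top [ -1.01074948  -0.38087988 -19.29327477] guard [ 23.8449703  -13.34642623  28.57875754] [23.8292528  13.81362647 28.52197233]
t5.62 p [ 0.4373 -0.3293  0.2163] rpy [-1.7999e+02  6.0000e-02  1.7059e+02] F [ 0.11 -0.03 -1.44] M [ 0.08 -0.02  0.03] w0.0145 q [ 0.3   0.43  0.33  1.83 -0.17  0.91  2.11]
t5.67 p [ 0.437  -0.3291  0.2155] rpy [ 1.7998e+02 -2.0000e-02  1.7058e+02] F [-0.38  0.36 -0.75] M [ 0.01 -0.01 -0.05] w0.0145 q [ 0.3   0.43  0.33  1.83 -0.17  0.91  2.11]
(np.int32(1013), array([256.4, 258. ]), array([243, 240,  28,  37], dtype=int32))
top [ -1.80213099  -0.53491497 -19.30083654] guard [ 23.21411999 -13.59718116  28.70410191] [23.18312918 13.71887965 28.71295378]
```

View pics/z6.png

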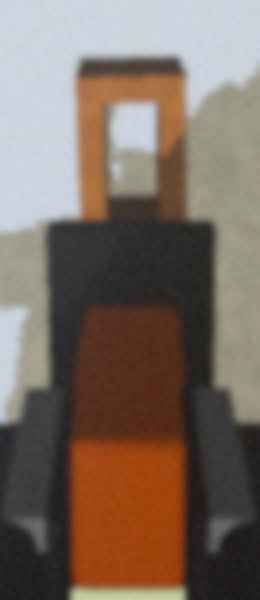

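Emit:
arm_command:
  deltas:
    - [-1,0,0.3,-0.05,0,0,0]
    - [-1,0.05,0.65,-0.1,0,0,-0.1]
    - [-1,0.1,1,-0.1,0,0,-0.25]

```text
clock: 6.05
position: [0.4465, -0.1774, 0.2301]
tool_rot: [3.141, -0.001, -3.107]
force: [1.5, 0.2, -1.1]
grip_width: 0.0144
```

```bash
python3 - <<'E'
from h import *
st();plan([.4702,.0354,.23],197.6)
E
```

```text
t6.05 p [ 0.4465 -0.1774  0.2301] rpy [ 1.7999e+02 -8.0000e-02 -1.7801e+02] F [ 1.48  0.15 -1.06] M [ 0.   -0.12  0.01] w0.0144 q [ 0.05  0.3   0.26  1.98 -0.1   0.88  1.96]
shift [-0.207  1.412  0.   ] turn [ 0.    -0.002 -0.347]
```

Emit:
arm_command:
  deltas:
    - [-1,-0.05,0.35,0,0,0,-0.1]
    - [-1,-0.1,0.7,0,0,0,-0.25]
    - [-1,-0.15,1,0,0,0,-0.34]

```text
clock: 6.42
position: [0.4641, -0.0264, 0.2299]
tool_rot: [3.141, -0.002, -2.839]
force: [-0.2, -1.2, -0.4]
grip_width: 0.0141
```

```bash
python3 - <<'E'
from h import *
st();plan([.4702,.0354,.20],197.6)
E
```

```text
t6.42 p [ 0.4641 -0.0264  0.2299] rpy [ 1.7997e+02 -1.0000e-01 -1.6265e+02] F [-0.16 -1.24 -0.37] M [-0.03 -0.05  0.02] w0.0141 q [-0.18  0.27  0.14  2.01 -0.05  0.87  1.85]
shift [-0.162  0.381  0.199] turn [ 0.001 -0.002 -0.006]
```

Emit:
arm_command:
  deltas:
    - [-1,-0.08,0.2,0,0,0,0]
    - [-1,-0.162,0.381,0.1,0,0,-0.006]
    - [-1,-0.162,0.381,0.28,0,0,-0.006]
    - [-1,-0.162,0.381,0.28,0,0,-0.006]
    - [-1,-0.162,0.381,0.28,0,0,-0.006]

```text
clock: 7.05
position: [0.4711, 0.033, 0.189]
tool_rot: [-3.142, -0.001, -2.839]
force: [0.9, -0.2, -0.6]
grip_width: 0.014
```

```bash
python3 - <<'E'
from h import *
st();im=cams.grab_frame('side');cv2.imwrite('pics/s7f.png',im);cv2.imwrite('pics/s7.png',cv2.resize(im[130:245,180:270],None,fx=5,fy=5,interpolation=cv2.INTER_CUBIC));wshot('pics/w7.png');st();plan([.4702,.0354,.20],197.6)
E
```

```text
t7.05 p [0.4711 0.033  0.189 ] rpy [-1.8000e+02 -3.0000e-02 -1.6265e+02] F [ 0.87 -0.24 -0.59] M [ 0.03 -0.02 -0.02] w0.0140 q [-0.28  0.34  0.1   2.03 -0.05  0.77  1.73]
t7.15 p [0.4714 0.033  0.1894] rpy [-1.7999e+02  4.0000e-02 -1.6265e+02] F [-0.16  0.07 -0.46] M [ 0.04 -0.03 -0.01] w0.0142 q [-0.28  0.34  0.1   2.03 -0.05  0.77  1.73]
shift [ 0.003  0.018 -0.071] turn [-0.     0.001 -0.006]
```

View pics/s7.png

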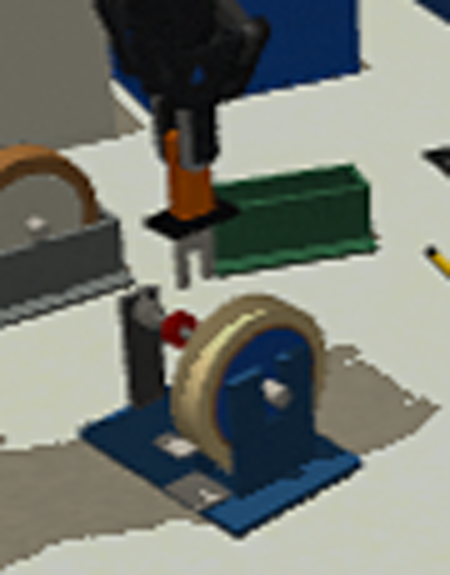

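View pics/w7.png

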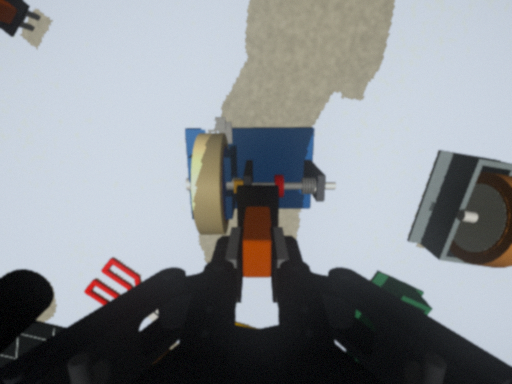

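```bash
python3 - <<'E'
from h import *
im,c=load('pics/w7.png')
cv2.imwrite('pics/z7.png',np.clip(cv2.resize(im[120:240,180:340],None,fx=5,fy=5,interpolation=cv2.INTER_CUBIC)*1.3,0,255).astype('uint8'))
s=telemetry.observe();R=Ro.from_euler('xyz',s['tool_rot']);p=np.array(s['position'])
cs=cams.get_calibration('side')
tip=p+R.apply([-.0007,0,.0737])
for n,X in [('tip',tip),('tipA',p+R.apply([.0083,0,.0737])),('tipB',p+R.apply([-.0097,0,.0737])),('collar near',[.4848-.3024*.0605,-.0082+.9532*.0605,.0755]),('collar mid',[.4848-.3024*.0645,-.0082+.9532*.0645,.0755]),('roll c',[.4848,-.0082,.066]),('stub -y end',[.4848+.3024*.027,-.0082-.9532*.027,.066])]:
    q=proj(cs,X);print(n,((q-[180,130]+.5)*5-.5).round(0))
E
```

```text
tip [199. 283.]
tipA [186. 288.]
tipB [211. 277.]
collar near [184. 333.]
collar mid [180. 330.]
roll c [252. 383.]
stub -y end [283. 401.]
```

View pics/z7.png

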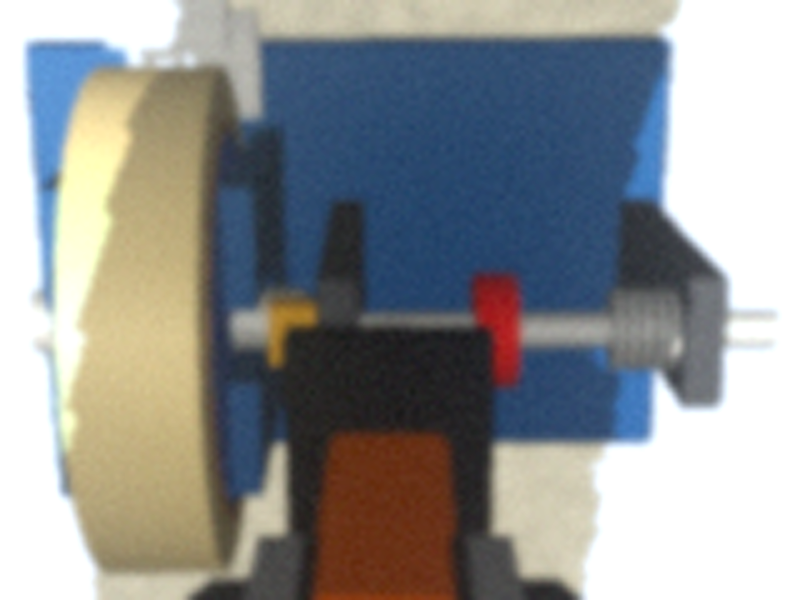

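```bash
python3 - <<'E'
from h import *
im,c=load('pics/w7.png')
p=np.array([.4713,.0330,.1892]);R=Ro.from_euler('xyz',[180,0,-162.65],degrees=True)
f=lambda x,y,z: (R.inv().apply(onz(c,180+(x+.5)/5-.5,120+(y+.5)/5-.5,z)-p)*1e3).round(2)
print('C',R.inv().apply(-np.array(c['R']).T@c['t']-p))
print('bar',f(560,330,.0755),f(750,329,.0755)); print('guide',f(340,310,.086)); print('end',f(704,340,.086))
print('collar near',f(484,322,.079),f(475,278,.0825)); print('stub -y',f(36,320,.066))
print('base far edge',f(650,440,.006),f(665,38,.006))
E
```

```text
C [ 0.07461746 -0.00038169 -0.14609197]
bar [ -0.76  33.72 113.7 ] [ -0.6   70.52 113.7 ]
guide [  6.19  -8.5  103.2 ]
end [  0.32  59.24 103.2 ]
collar near [  1.87  18.71 110.2 ] [ 11.38  16.6  106.7 ]
stub -y [ -1.3  -70.06 123.2 ]
base far edge [-49.75  66.51 183.2 ] [ 49.24  64.59 183.2 ]
```

Emit:
arm_command:
  deltas:
    - [-1,0,0.019,0,0,0,0]
    - [-1,0,0.019,0.12,0,0,0]
    - [-1,0,0.019,0.22,0,0,0]
    - [-1,0,0.019,0.25,0,0,0]
    - [-1,0,0.019,0.27,0,0,0]
    - [-1,0,0.019,0.27,0,0,0]

```text
clock: 7.9
position: [0.4704, 0.0362, 0.1485]
tool_rot: [-3.142, 0.0, -2.838]
force: [-0.1, -0.0, -0.6]
grip_width: 0.0144
```

```bash
python3 - <<'E'
from h import *
st()
E
```

```text
t7.90 p [0.4704 0.0362 0.1485] rpy [-1.800e+02  2.000e-02 -1.626e+02] F [-0.06 -0.   -0.61] M [-0.05  0.02  0.02] w0.0144 q [-0.27  0.4   0.09  2.07 -0.06  0.67  1.73]
```

Emit:
arm_command:
  deltas:
    - [-1,0,0,0.05,0,0,0]
    - [-1,0,0,0.1,0,0,0]
    - [-1,0,0,0.1,0,0,0]

```text
clock: 8.28
position: [0.4699, 0.036, 0.1325]
tool_rot: [3.142, -0.001, -2.838]
force: [-0.3, -0.1, 0.1]
grip_width: 0.0141
```

```bash
python3 - <<'E'
from h import *
st();im=cams.grab_frame('side');cv2.imwrite('pics/s8.png',cv2.resize(im[130:245,180:270],None,fx=5,fy=5,interpolation=cv2.INTER_CUBIC));wshot('pics/w8.png')
im=cv2.imread('pics/w8.png');cv2.imwrite('pics/z8.png',np.clip(cv2.resize(im[100:240,160:360],None,fx=4,fy=4,interpolation=cv2.INTER_CUBIC)*1.3,0,255).astype('uint8'))
E
```

```text
t8.28 p [0.4699 0.036  0.1325] rpy [ 1.800e+02 -7.000e-02 -1.626e+02] F [-0.32 -0.1   0.13] M [-0.01 -0.03  0.04] w0.0141 q [-0.27  0.43  0.09  2.09 -0.06  0.63  1.73]
```

View pics/s8.png

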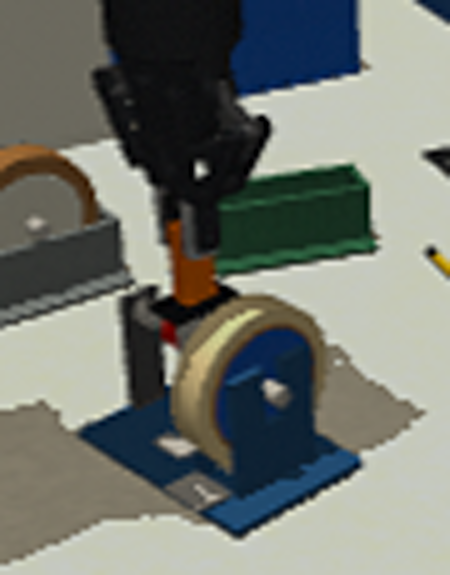

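View pics/z8.png

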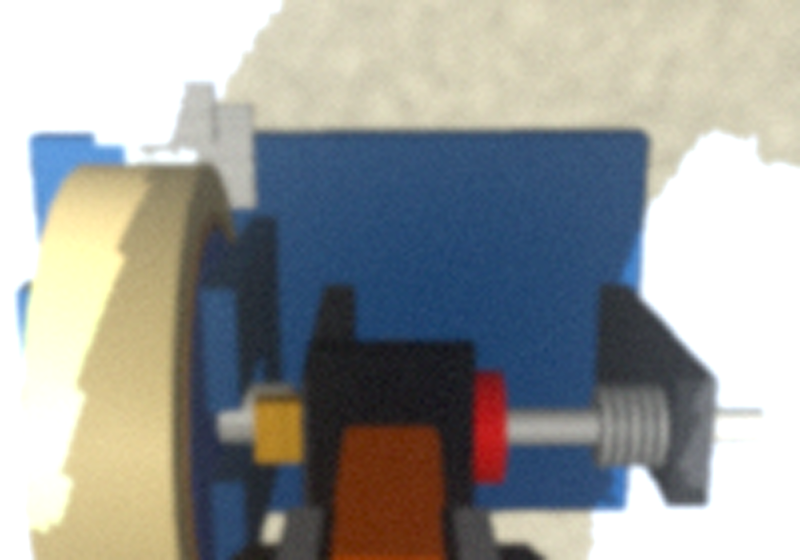

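The fork is down over the bar with no contact force. The red collar is just beyond the guard. Drawing towards it now.

Emit:
arm_command:
  deltas:
    - [-1,0,0.02,0,0,0,0]
    - [-1,0,0.04,0,0,0,0]
    - [-1,0,0.055,0,0,0,0]
    - [-1,0,0.06,0,0,0,0]
    - [-1,0,0.06,0,0,0,0]

```text
clock: 9.0
position: [0.4676, 0.0448, 0.1332]
tool_rot: [-3.142, 0.0, -2.838]
force: [0.1, -0.4, -1.0]
grip_width: 0.014
```

```bash
cat >> h.py <<'E'
def dy():
    s=telemetry.observe();d=np.array(s['position'])-[.4848,-.0082,0];F=np.array(s['force'])
    print('t%.2f'%s['clock'],'y_d %.2f'%((d@[-.3024,.9532,0])*1e3),'x_d %.2f'%((d@[.9532,.3024,0])*1e3),'Fy %.2f'%(F@[-.3024,.9532,0]),'Fx %.2f'%(F@[.9532,.3024,0]),'Fz %.2f'%F[2],'M',np.round(s['moment'],2))
E
python3 -c "
from h import *
dy()"
```

```text
t9.00 y_d 55.70 x_d -0.41 Fy -0.39 Fx 0.00 Fz -0.98 M [ 0.05 -0.09  0.05]
```

Emit:
arm_command:
  deltas:
    - [-1,0,0.007,0,0,0,0]
    - [-1,0,0.014,0,0,0,0]
    - [-1,0,0.014,0,0,0,0]

```text
clock: 9.38
position: [0.467, 0.0466, 0.1332]
tool_rot: [-3.141, -0.0, -2.838]
force: [0.2, -2.0, -0.2]
grip_width: 0.0141
```

```bash
python3 -c "
from h import *
dy()"
```

```text
t9.38 y_d 57.59 x_d -0.43 Fy -2.00 Fx -0.43 Fz -0.18 M [-0.53 -0.12 -0.04]
```

Emit:
arm_command:
  deltas:
    - [-1,0,0.007,0,0,0,0]
    - [-1,0,0.014,0,0,0,0]
    - [-1,0,0.014,0,0,0,0]

```text
clock: 9.75
position: [0.4663, 0.0484, 0.1332]
tool_rot: [-3.141, -0.0, -2.838]
force: [1.1, -4.7, -0.8]
grip_width: 0.0141
```

```bash
python3 -c "
from h import *
dy()"
```

```text
t9.75 y_d 59.57 x_d -0.46 Fy -4.87 Fx -0.36 Fz -0.83 M [-1.3  -0.36  0.05]
```

Emit:
arm_command:
  deltas:
    - [-1,0,0.007,0,0,0,0]
    - [-1,0,0.014,0,0,0,0]
    - [-1,0,0.014,0,0,0,0]

```text
clock: 10.12
position: [0.4657, 0.0505, 0.1332]
tool_rot: [-3.141, -0.0, -2.838]
force: [1.6, -4.6, -0.1]
grip_width: 0.0145
```

```bash
python3 -c "
from h import *
dy()"
```

```text
t10.12 y_d 61.75 x_d -0.43 Fy -4.86 Fx 0.15 Fz -0.15 M [-1.29 -0.39  0.02]
```

Emit:
arm_command:
  deltas:
    - [-1,0,0.005,0,0,0,0]
    - [-1,0,0.008,0,0,0,0]
    - [-1,0,0.008,0,0,0,0]

```text
clock: 10.5
position: [0.4654, 0.0516, 0.1332]
tool_rot: [-3.141, -0.0, -2.838]
force: [2.3, -5.9, -0.6]
grip_width: 0.0143
```

```bash
python3 -c "
from h import *
dy()
im,c=wshot('pics/w9.png');cv2.imwrite('pics/z9.png',np.clip(cv2.resize(im[100:240,160:360],None,fx=4,fy=4)*1.3,0,255).astype('uint8'))"
```

```text
t10.50 y_d 62.88 x_d -0.43 Fy -6.29 Fx 0.43 Fz -0.57 M [-1.49 -0.45  0.04]
```

View pics/z9.png

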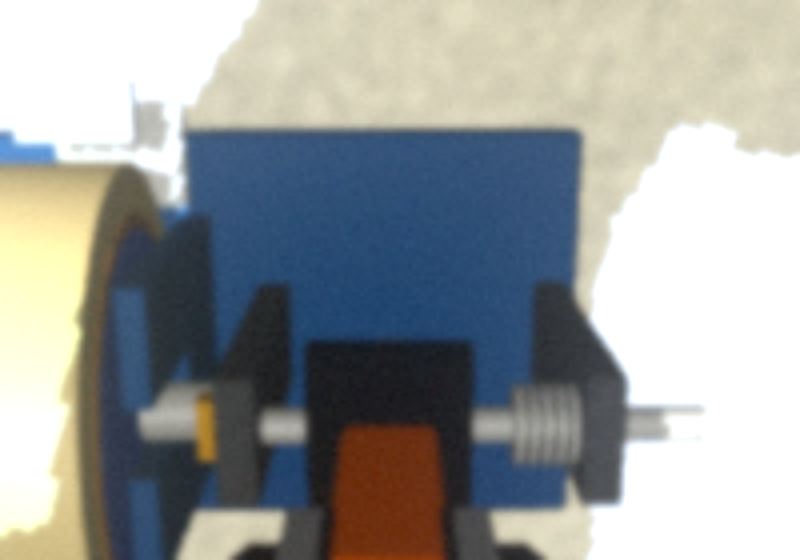

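The bar is drawn about 5 mm and the brass tip has retracted towards the guide post. The roll is not up yet, so I continue in 1 mm steps.

Emit:
arm_command:
  deltas:
    - [-1,0,0.004,0,0,0,0]
    - [-1,0,0.007,0,0,0,0]
    - [-1,0,0.007,0,0,0,0]

```text
clock: 10.92
position: [0.4651, 0.0526, 0.1332]
tool_rot: [-3.141, -0.0, -2.838]
force: [1.9, -4.4, -0.8]
grip_width: 0.0146
```

```bash
python3 -c "
from h import *
dy()
im,c=wshot('pics/w10.png');cv2.imwrite('pics/z10.png',np.clip(cv2.resize(im[100:240,160:360],None,fx=3,fy=3)*1.3,0,255).astype('uint8'))"
```

```text
t10.93 y_d 63.92 x_d -0.44 Fy -4.76 Fx 0.52 Fz -0.81 M [-1.52 -0.42  0.02]
```

View pics/z10.png

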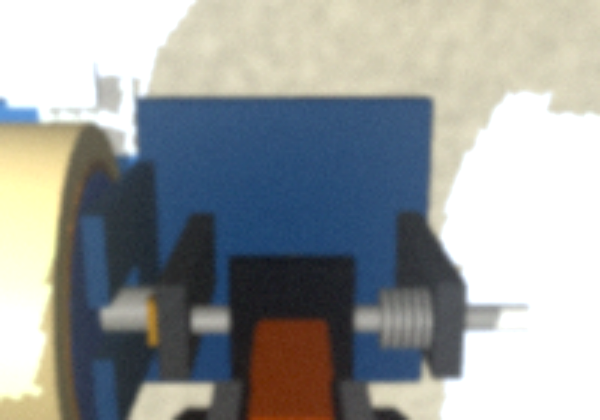

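Emit:
arm_command:
  deltas:
    - [-1,0,0.004,0,0,0,0]
    - [-1,0,0.006,0,0,0,0]
    - [-1,0,0.006,0,0,0,0]

```text
clock: 11.35
position: [0.4647, 0.0536, 0.1332]
tool_rot: [-3.141, -0.0, -2.838]
force: [1.9, -4.9, -1.1]
grip_width: 0.0142
```

```bash
python3 -c "
from h import *
dy()
im,c=wshot('pics/w11.png');cv2.imwrite('pics/z11.png',np.clip(cv2.resize(im[100:240,160:360],None,fx=3,fy=3)*1.3,0,255).astype('uint8'))"
```

```text
t11.35 y_d 65.00 x_d -0.42 Fy -5.29 Fx 0.35 Fz -1.12 M [-1.36 -0.39  0.  ]
```

View pics/z11.png

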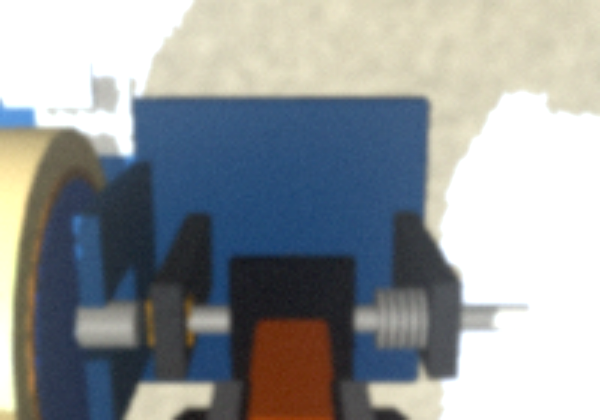

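```bash
python3 -c "
from h import *
im=cams.grab_frame('side');cv2.imwrite('pics/s11.png',cv2.resize(im[130:245,180:270],None,fx=5,fy=5,interpolation=cv2.INTER_CUBIC))"
```

```text
(no output)
```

View pics/s11.png

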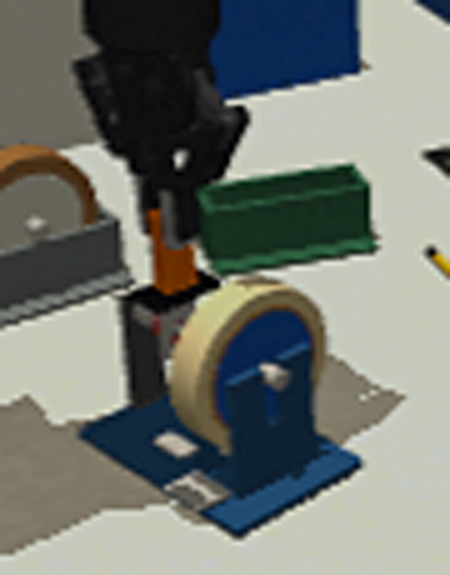

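The roll has popped up: its stub now sits 12 mm higher in the slot, at (275,375). I ease the bar back and lift the fork clear.

Emit:
arm_command:
  deltas:
    - [-1,0,-0.02,0,0,0,0]
    - [-1,0,-0.04,0,0,0,0]
    - [-1,0,-0.06,0,0,0,0]
    - [-1,0,-0.08,0,0,0,0]
    - [-1,0,-0.1,0,0,0,0]
    - [-1,0,-0.1,0,0,0,0]

```text
clock: 12.2
position: [0.4693, 0.0392, 0.1332]
tool_rot: [-3.142, -0.0, -2.838]
force: [-0.4, -1.0, -1.4]
grip_width: 0.0144
```

```bash
python3 -c "
from h import *
dy()"
```

```text
t12.20 y_d 49.86 x_d -0.48 Fy -0.82 Fx -0.72 Fz -1.39 M [ 0.02 -0.04 -0.04]
```

Emit:
arm_command:
  deltas:
    - [-1,0,0,-0.1,0,0,0]
    - [-1,0,0,-0.3,0,0,0]
    - [-1,0,0,-0.6,0,0,0]
    - [-1,0,0,-0.75,0,0,0]
    - [-1,0,0,-0.75,0,0,0]

```text
clock: 12.82
position: [0.4699, 0.0396, 0.2479]
tool_rot: [-3.141, 0.004, -2.838]
force: [-0.4, 0.8, -1.6]
grip_width: 0.0142
```

```bash
python3 -c "
from h import *
st();im=cams.grab_frame('side');cv2.imwrite('pics/s12.png',cv2.resize(im[110:245,180:270],None,fx=4,fy=4,interpolation=cv2.INTER_CUBIC))
plan([.4380,-.3296,.2],170.6)"
```

```text
t12.82 p [0.4699 0.0396 0.2479] rpy [-179.99    0.21 -162.6 ] F [-0.37  0.79 -1.55] M [-0.    0.04  0.  ] w0.0142 q [-0.3   0.25  0.11  1.97 -0.03  0.92  1.7 ]
shift [ 0.936 -2.286  0.309] turn [0.    0.002 0.596]
```

View pics/s12.png

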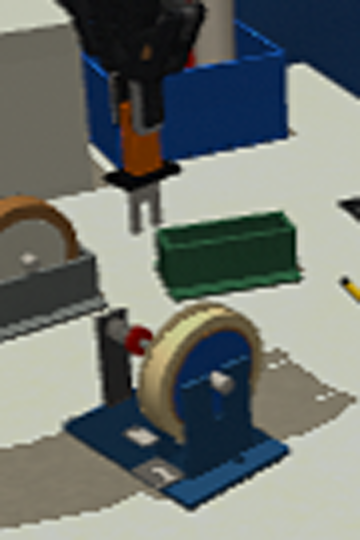

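Emit:
arm_command:
  deltas:
    - [-1,0.12,-0.3,0,0,0,0.1]
    - [-1,0.25,-0.65,0,0,0,0.2]
    - [-1,0.4,-1,0,0,0,0.3]

```text
clock: 13.25
position: [0.4562, -0.123, 0.2451]
tool_rot: [3.141, -0.001, -3.075]
force: [0.7, 0.1, 0.1]
grip_width: 0.0144
```

```bash
python3 -c "
from h import *
st();plan([.4380,-.3296,.2],170.6)"
```

```text
t13.25 p [ 0.4562 -0.123   0.2451] rpy [ 1.7999e+02 -6.0000e-02 -1.7621e+02] F [0.72 0.06 0.14] M [ 0.05 -0.1  -0.05] w0.0144 q [-0.06  0.26  0.24  1.98 -0.08  0.91  1.86]
shift [ 0.211 -1.366  0.3  ] turn [ 0.    -0.001  0.293]
```

Emit:
arm_command:
  deltas:
    - [-1,0.06,-0.35,0,0,0,0.1]
    - [-1,0.12,-0.7,0,0,0,0.2]
    - [-1,0.16,-1,0.05,0,0,0.29]

```text
clock: 13.62
position: [0.4423, -0.2748, 0.2377]
tool_rot: [-3.141, -0.0, 2.979]
force: [0.1, 0.5, -0.9]
grip_width: 0.0141
```

```bash
python3 -c "
from h import *
st();plan([.4380,-.3296,.17],170.6)"
```

```text
t13.62 p [ 0.4423 -0.2748  0.2377] rpy [-1.7999e+02 -3.0000e-02  1.7066e+02] F [ 0.09  0.48 -0.86] M [ 0.02 -0.09 -0.01] w0.0141 q [ 0.18  0.36  0.35  1.88 -0.15  0.93  2.  ]
shift [-0.031 -0.365  0.452] turn [-0.    -0.001  0.001]
```

Emit:
arm_command:
  deltas:
    - [-1,-0.03,-0.2,0,0,0,0]
    - [-1,-0.031,-0.365,0.1,0,0,0]
    - [-1,-0.031,-0.365,0.4,0,0,0]
    - [-1,-0.031,-0.365,0.7,0,0,0]
    - [-1,-0.031,-0.365,0.7,0,0,0]

```text
clock: 14.25
position: [0.437, -0.3266, 0.1304]
tool_rot: [3.14, -0.006, 2.982]
force: [-0.3, -0.2, -0.8]
grip_width: 0.0145
```

```bash
python3 -c "
from h import *
st();im=cams.grab_frame('side');cv2.imwrite('pics/s13.png',cv2.resize(im[210:350,190:310],None,fx=4,fy=4,interpolation=cv2.INTER_CUBIC))
plan([.4380,-.3296,.0757],170.6)"
```

```text
t14.25 p [ 0.437  -0.3266  0.1304] rpy [179.89  -0.35 170.83] F [-0.27 -0.21 -0.78] M [-0.02 -0.03 -0.  ] w0.0145 q [ 0.31  0.55  0.3   1.9  -0.23  0.73  2.16]
shift [-0.003 -0.014  0.379] turn [ 0.001 -0.004  0.005]
```

View pics/s13.png

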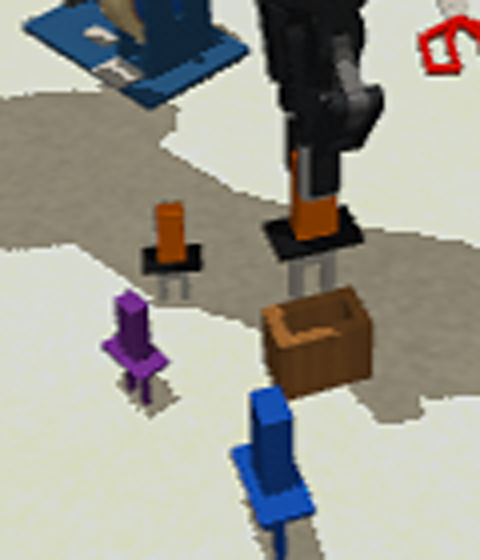

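Emit:
arm_command:
  deltas:
    - [-1,0,0,0.1,0,0,0]
    - [-1,0,0,0.25,0,0,0]
    - [-1,0,0,0.33,0,0,0]
    - [-1,0,0,0.36,0,0,0]
    - [-1,0,0,0.36,0,0,0]

```text
clock: 14.92
position: [0.4391, -0.3279, 0.0795]
tool_rot: [-3.141, 0.0, 2.982]
force: [-0.9, 0.6, -0.5]
grip_width: 0.0143
```

```bash
python3 -c "
from h import *
st();plan([.4380,-.3298,.0747],170.6)"
```

```text
t14.93 p [ 0.4391 -0.3279  0.0795] rpy [-1.7999e+02  2.0000e-02  1.7084e+02] F [-0.86  0.56 -0.47] M [ 0.01  0.07 -0.  ] w0.0143 q [ 0.34  0.63  0.26  1.93 -0.27  0.62  2.19]
shift [ 0.005 -0.014  0.032] turn [-0.     0.     0.005]
```

Emit:
arm_command:
  deltas:
    - [-1,0.004,-0.012,0.015,0,0,0.005]
    - [-1,0.004,-0.012,0.028,0,0,0.005]
    - [-1,0.004,-0.012,0.028,0,0,0.005]

```text
clock: 15.3
position: [0.438, -0.3294, 0.075]
tool_rot: [-3.142, 0.0, 2.978]
force: [-0.6, -0.2, -0.2]
grip_width: 0.014
```

```bash
python3 -c "
from h import *
st()"
```

```text
t15.30 p [ 0.438  -0.3294  0.075 ] rpy [-180.      0.    170.62] F [-0.61 -0.21 -0.22] M [ 0.02  0.01 -0.01] w0.0140 q [ 0.35  0.64  0.26  1.93 -0.27  0.61  2.19]
```

Emit:
arm_command:
  deltas:
    - [-1,0,0,0.004,0,0,0]
    - [-0.4,0,0,0.004,0,0,0]
    - [0,0,0,0.004,0,0,0]
    - [0.1,0,0,0.004,0,0,0]
    - [0.1,0,0,0.004,0,0,0]

```text
clock: 15.92
position: [0.4381, -0.3294, 0.0744]
tool_rot: [3.142, -0.0, 2.978]
force: [0.8, 0.4, 0.5]
grip_width: 0.0473
```

Emit:
arm_command:
  deltas:
    - [0.1,0,0,-0.1,0,0,0]
    - [0.1,0,0,-0.4,0,0,0]
    - [0.1,0,0,-0.8,0,0,0]
    - [0.1,0,0,-0.8,0,0,0]

```text
clock: 16.42
position: [0.4395, -0.3307, 0.1993]
tool_rot: [-3.139, 0.007, 2.978]
force: [0.1, -0.7, -0.9]
grip_width: 0.047
```

```bash
python3 -c "
from h import *
st();im=cams.grab_frame('side');cv2.imwrite('pics/s14.png',cv2.resize(im[210:350,190:310],None,fx=4,fy=4,interpolation=cv2.INTER_CUBIC))
wshot('pics/w14.png');plan([.43,-.05,.25],197.6)"
```

```text
t16.43 p [ 0.4395 -0.3307  0.1993] rpy [-179.87    0.39  170.6 ] F [ 0.12 -0.68 -0.88] M [ 0.03 -0.01 -0.01] w0.0470 q [ 0.28  0.45  0.35  1.85 -0.2   0.86  2.13]
shift [ 0.357  1.829 -0.365] turn [-0.001  0.002 -0.599]
```

View pics/s14.png

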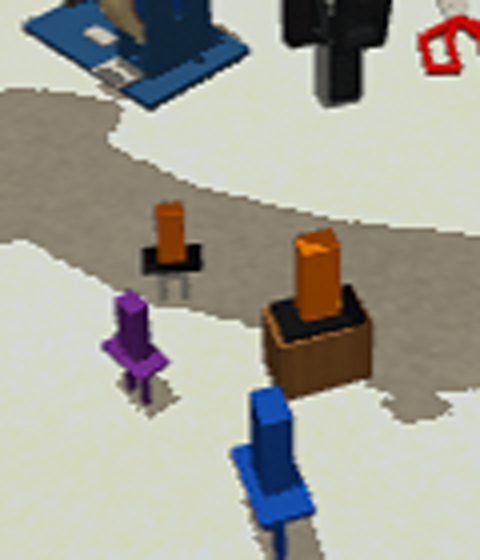

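View pics/w14.png

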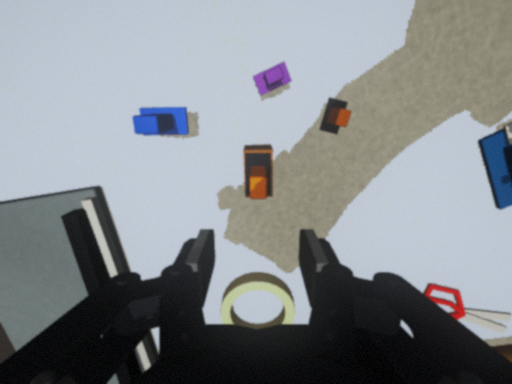

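The tool is seated upright with its guard on the rim. Next is the roll.

Emit:
arm_command:
  deltas:
    - [0.2,0,0.3,-0.2,0,0,-0.05]
    - [0.2,0.05,0.65,-0.3,0,0,-0.15]
    - [0.2,0.1,1,-0.3,0,0,-0.25]

```text
clock: 16.9
position: [0.4475, -0.1774, 0.2396]
tool_rot: [-3.142, -0.0, -3.107]
force: [1.2, -0.1, 0.1]
grip_width: 0.0516
```

```bash
python3 -c "
from h import *
st();plan([.4848,-.0085,.22],197.6)"
```

```text
t16.90 p [ 0.4475 -0.1774  0.2396] rpy [-180.   -0. -178.] F [ 1.24 -0.13  0.06] M [-0.05 -0.04 -0.02] w0.0516 q [ 0.02  0.29  0.29  1.96 -0.1   0.9   1.97]
shift [-0.288  1.117  0.13 ] turn [-0.    -0.    -0.347]
```

Emit:
arm_command:
  deltas:
    - [0.2,-0.1,0.35,0,0,0,-0.1]
    - [0.2,-0.2,0.7,0.05,0,0,-0.2]
    - [0.2,-0.25,1,0.13,0,0,-0.347]
    - [0.2,-0.25,1,0.13,0,0,-0.347]

```text
clock: 17.4
position: [0.4796, -0.0246, 0.2183]
tool_rot: [3.14, -0.003, -2.83]
force: [0.6, -0.5, -0.2]
grip_width: 0.0511
```

```bash
python3 -c "
from h import *
st();im,c=wshot('pics/w15.png');st();plan([.4848,-.0085,.19],197.6)"
```

```text
t17.40 p [ 0.4796 -0.0246  0.2183] rpy [ 1.7991e+02 -1.6000e-01 -1.6213e+02] F [ 0.6  -0.52 -0.19] M [-0.03  0.01  0.03] w0.0511 q [-0.2   0.31  0.16  1.99 -0.07  0.86  1.88]
t17.45 p [ 0.4796 -0.0267  0.2188] rpy [ 1.7996e+02 -1.4000e-01 -1.6238e+02] F [-0.07 -0.77  0.3 ] M [-0.01 -0.04  0.02] w0.0514 q [-0.2   0.31  0.17  1.98 -0.07  0.86  1.88]
shift [-0.07   0.105  0.192] turn [ 0.001 -0.003  0.   ]
```

View pics/w15.png

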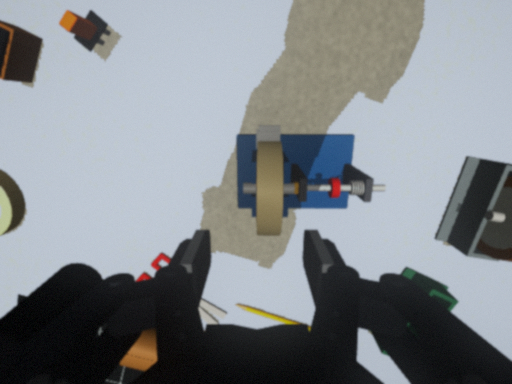

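```bash
python3 - <<'E'
from h import *
im,c=load('pics/w15.png')
a=im[120:245,225:320];cv2.imwrite('pics/z15.png',np.clip(cv2.resize(a,None,fx=4.8,fy=4.8,interpolation=cv2.INTER_CUBIC)*1.3,0,255).astype('uint8'))
o=np.array([.4848,-.0082,0]);X=np.array([.9532,.3024,0]);Y=np.array([-.3024,.9532,0])
for th in (-40,0,40):
  for y in (-.012,.012):
    q=proj(c,o+Y*y+X*.05*np.sin(np.radians(th))+np.array([0,0,.078+.05*np.cos(np.radians(th))]));print(th,y,((q-[225,120]+.5)*4.8-.5).round(0))
for y in (-.027,.027): print('stub',((proj(c,o+Y*y+[0,0,.078])-[225,120]+.5)*4.8-.5).round(0))
E
```

```text
-40 -0.012 [165. 219.]
-40 0.012 [292. 219.]
0 -0.012 [165. 401.]
0 0.012 [293. 401.]
40 -0.012 [163. 531.]
40 0.012 [282. 531.]
stub [ 95. 325.]
stub [337. 326.]
```

View pics/z15.png

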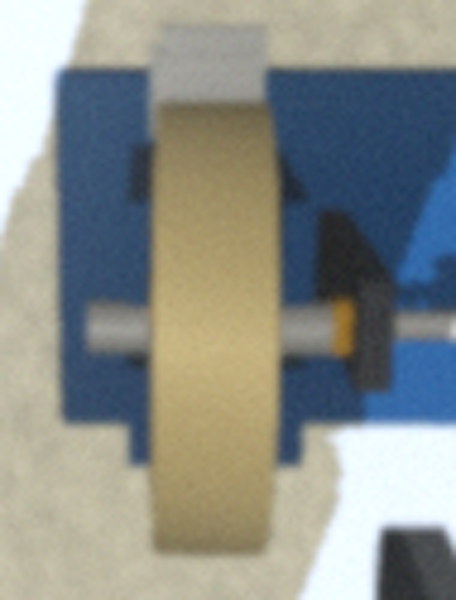

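Emit:
arm_command:
  deltas:
    - [0.2,-0.04,0.06,0.1,0,0,0]
    - [0.2,-0.07,0.094,0.2,0,0,0]
    - [0.2,-0.07,0.094,0.3,0,0,0]
    - [0.2,-0.07,0.094,0.3,0,0,0]
    - [0.2,-0.07,0.094,0.3,0,0,0]

```text
clock: 18.08
position: [0.4861, -0.0116, 0.175]
tool_rot: [-3.141, -0.0, -2.837]
force: [1.1, 0.3, -0.2]
grip_width: 0.0513
```

```bash
python3 - <<'E'
from h import *
st();im,c=wshot('pics/w16.png');st();plan([.4853,-.0101,.114],197.6)
cv2.imwrite('pics/z16.png',np.clip(cv2.resize(im[120:290,170:340],None,fx=3.5,fy=3.5,interpolation=cv2.INTER_CUBIC)*1.3,0,255).astype('uint8'))
s=telemetry.observe();R=Ro.from_euler('xyz',s['tool_rot']);p=np.array(s['position'])
for y in (-.012,.012): print([((proj(c,p+R.apply([x,y,p[2]-.078-(.0025-x*x)**.5]))-[170,120]+.5)*3.5-.5).round(0) for x in (.04,.02,0)])
E
```

```text
t18.07 p [ 0.4861 -0.0116  0.175 ] rpy [-179.99   -0.   -162.55] F [ 1.07  0.27 -0.21] M [0.02 0.02 0.03] w0.0513 q [-0.22  0.38  0.15  2.02 -0.08  0.75  1.86]
t18.12 p [ 0.4863 -0.0115  0.1752] rpy [-1.7999e+02  3.0000e-02 -1.6254e+02] F [ 0.06  0.08 -0.5 ] M [ 0.07 -0.01 -0.02] w0.0513 q [-0.22  0.38  0.15  2.02 -0.08  0.75  1.86]
shift [0.004 0.011 0.408] turn [-0.     0.001 -0.003]
[array([250., 113.]), array([248., 220.]), array([249., 317.])]
[array([360., 113.]), array([363., 220.]), array([362., 317.])]
```

View pics/z16.png

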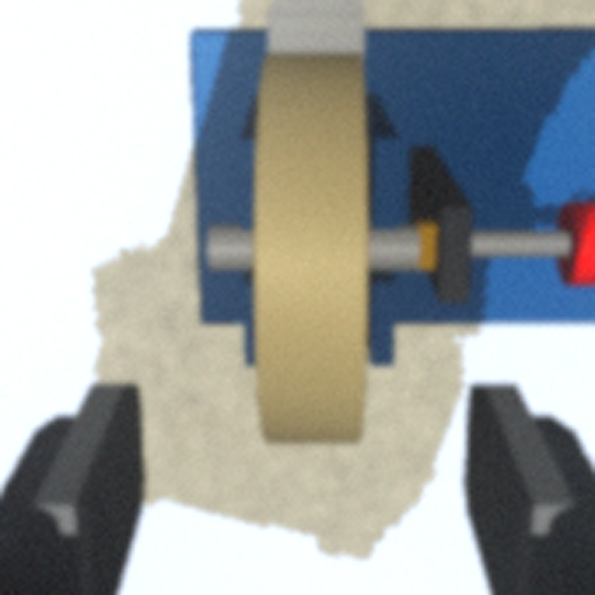

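Emit:
arm_command:
  deltas:
    - [0.2,0.004,0.009,0.1,0,0,0]
    - [0.2,0.004,0.009,0.25,0,0,0]
    - [0.2,0.004,0.009,0.36,0,0,0]
    - [0.2,0.004,0.009,0.405,0,0,0]
    - [0.2,0.004,0.009,0.405,0,0,0]
  newtons: 40

```text
clock: 18.75
position: [0.4852, -0.0102, 0.1144]
tool_rot: [-3.142, 0.0, -2.837]
force: [-0.6, -0.0, 0.5]
grip_width: 0.051
```

```bash
python3 - <<'E'
from h import *
st();im=cams.grab_frame('side');cv2.imwrite('pics/s17.png',cv2.resize(im[120:245,180:280],None,fx=5,fy=5,interpolation=cv2.INTER_CUBIC));plan([.4853,-.0101,.114],197.6)
E
```

```text
t18.75 p [ 0.4852 -0.0102  0.1144] rpy [-180.      0.   -162.52] F [-0.6  -0.02  0.47] M [-0.02 -0.    0.01] w0.0510 q [-0.2   0.48  0.13  2.07 -0.1   0.6   1.88]
shift [0.    0.001 0.004] turn [-0.     0.001 -0.003]
```

View pics/s17.png

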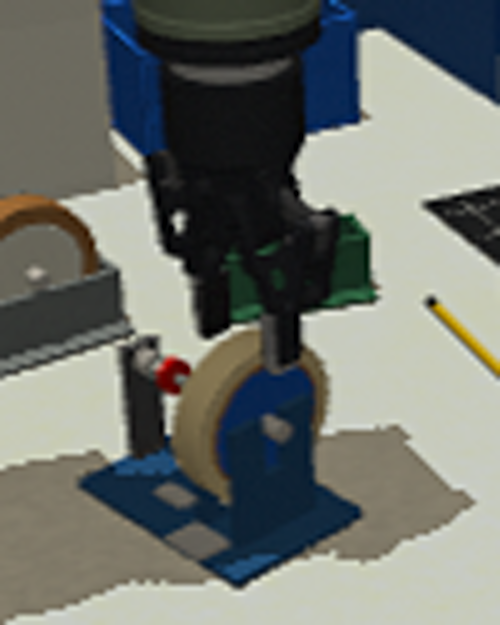

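Emit:
arm_command:
  deltas:
    - [-0.1,0,0,0,0,0,0]
    - [-0.4,0,0,0,0,0,0]
    - [-0.7,0,0,0,0,0,0]
    - [-1,0,0,0,0,0,0]
    - [-1,0,0,0,0,0,0]
    - [-1,0,0,0,0,0,0]

```text
clock: 19.55
position: [0.4853, -0.0101, 0.1145]
tool_rot: [-3.141, 0.001, -2.836]
force: [-1.4, -0.1, 6.9]
grip_width: 0.0226
```

```bash
python3 - <<'E'
from h import *
st();dy()
E
```

```text
t19.55 p [ 0.4853 -0.0101  0.1145] rpy [-1.7999e+02  3.0000e-02 -1.6251e+02] F [-1.35 -0.14  6.87] M [-0.03  0.17  0.04] w0.0226 q [-0.2   0.48  0.13  2.07 -0.1   0.6   1.88]
t19.55 y_d -1.98 x_d -0.10 Fy 0.28 Fx -1.33 Fz 6.87 M [-0.03  0.17  0.04]
```

Emit:
arm_command:
  deltas:
    - [-1,0,0,-0.05,0,0,0]
    - [-1,0,0,-0.15,0,0,0]
    - [-1,0,0,-0.35,0,0,0]
    - [-1,0,0,-0.65,0,0,0]
    - [-1,0,0,-0.9,0,0,0]
    - [-1,0,0,-0.9,0,0,0]

```text
clock: 20.3
position: [0.4862, -0.01, 0.2524]
tool_rot: [-3.141, 0.005, -2.836]
force: [0.8, 0.5, -1.8]
grip_width: 0.0225
```

```bash
python3 - <<'E'
from h import *
st();im=cams.grab_frame('side');cv2.imwrite('pics/s18.png',cv2.resize(im[90:245,170:290],None,fx=4,fy=4,interpolation=cv2.INTER_CUBIC));st()
# stand pose from w1 and w2
for f in ('w1','w2','w7'):
    im,c=load(f'pics/{f}.png');big=cv2.resize(im,None,fx=4,fy=4,interpolation=cv2.INTER_CUBIC)
    m=mask(big,[55,60,20],[90,255,255]);n,l,s,_=cv2.connectedComponentsWithStats(m);i=1+np.argmax(s[1:,4]);print(f,s[i]/4)
im,c=load('pics/w1.png');cv2.imwrite('pics/z1s.png',np.clip(cv2.resize(im[175:280,285:365],None,fx=5.5,fy=5.5,interpolation=cv2.INTER_CUBIC)*1.5,0,255).astype('uint8'))
E
```

```text
t20.30 p [ 0.4862 -0.01    0.2524] rpy [-179.96    0.29 -162.52] F [ 0.84  0.45 -1.78] M [ 0.05  0.04 -0.  ] w0.0225 q [-0.24  0.27  0.17  1.94 -0.06  0.93  1.83]
t20.35 p [ 0.4854 -0.01    0.2506] rpy [-1.7999e+02  1.5000e-01 -1.6251e+02] F [-0.46  0.11 -2.31] M [ 0.03 -0.02 -0.01] w0.0224 q [-0.24  0.27  0.17  1.94 -0.06  0.93  1.83]
w1 [  292.   183.    63.    91. 12754.]
w2 [ 382.5  232.5   63.    65.5 8282. ]
w7 [ 398.    282.75   33.5    32.75 1512.  ]
```

View pics/s18.png

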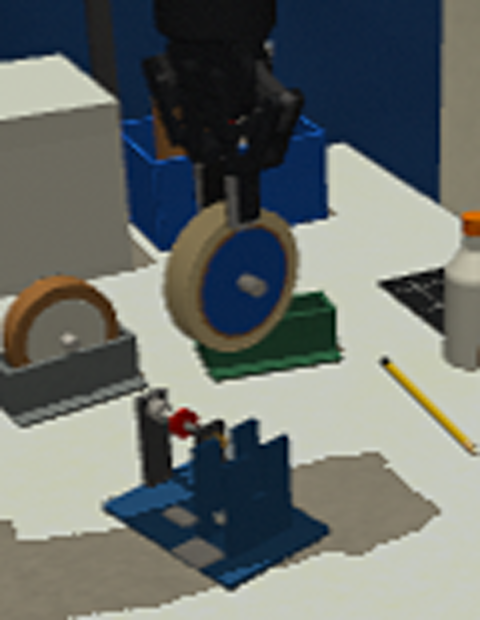

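View pics/z1s.png

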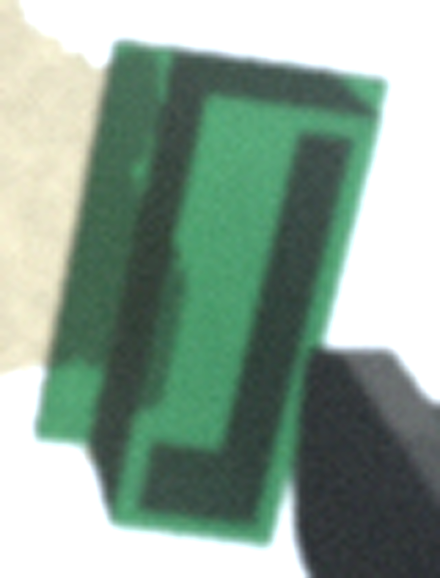

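The roll is out and held. Next a look at the green stand from beside it.

```bash
python3 - <<'E'
from h import *
plan([.62,.13,.25],171.0)
E
```

```text
shift [-1.136  0.621  0.007] turn [0.    0.003 0.589]
```

Emit:
arm_command:
  deltas:
    - [-1,-0.3,0.15,0,0,0,0.1]
    - [-1,-0.6,0.35,0,0,0,0.25]
    - [-1,-0.9,0.55,0,0,0,0.4]
    - [-1,-1,0.62,0,0,0,0.55]
    - [-1,-1,0.62,0,0,0,0.589]
    - [-1,-1,0.62,0,0,0,0.589]

```text
clock: 21.1
position: [0.5995, 0.1227, 0.2486]
tool_rot: [-3.141, -0.001, 2.985]
force: [0.3, -1.0, -1.6]
grip_width: 0.0224
```

```bash
python3 - <<'E'
from h import *
st();im,c=wshot('pics/w19.png');st()
E
```

```text
t21.10 p [0.5995 0.1227 0.2486] rpy [-1.7994e+02 -6.0000e-02  1.7101e+02] F [ 0.33 -0.99 -1.58] M [-0.02 -0.01 -0.03] w0.0224 q [-0.46  0.49  0.23  1.62 -0.13  1.05  1.23]
t21.15 p [0.5996 0.1226 0.2489] rpy [-1.7996e+02 -4.0000e-02  1.7101e+02] F [-0.5  -0.01 -1.89] M [-0.    0.02 -0.03] w0.0228 q [-0.46  0.49  0.23  1.62 -0.13  1.05  1.23]
```

View pics/w19.png

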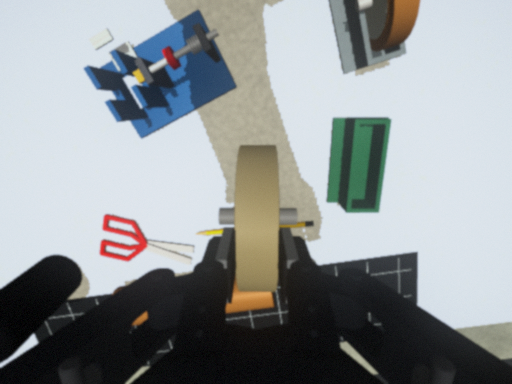

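```bash
python3 - <<'E'
from h import *
im,c=load('pics/w19.png')
cv2.imwrite('pics/z19.png',np.clip(cv2.resize(im[108:220,315:400],None,fx=5.3,fy=5.3,interpolation=cv2.INTER_CUBIC)*1.4,0,255).astype('uint8'))
E
```

```text
(no output)
```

View pics/z19.png

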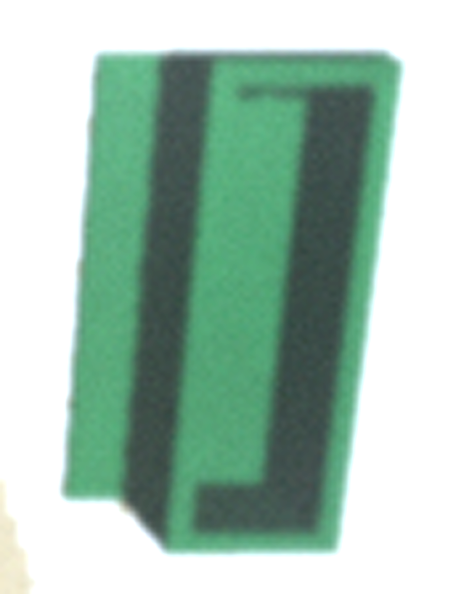

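```bash
python3 - <<'E'
from h import *
im,c=load('pics/w19.png')
P=lambda x,y,z=.045: onz(c,315+(x+.5)/5.3-.5,108+(y+.5)/5.3-.5,z)
k=[P(212,58),P(400,62),P(335,550),P(170,550)]
for i in range(4):
    d=k[(i+1)%4]-k[i];print(k[i].round(4),(np.linalg.norm(d)*1e3).round(1),np.degrees(np.arctan2(d[1],d[0])).round(1))
print('center',np.mean(k,0).round(4))
# inner: well right edge top z .045
print('inner right',P(374,88).round(4),P(320,530).round(4))
# roll in hand: tread edges around row of image
s=telemetry.observe();R=Ro.from_euler('xyz',s['tool_rot']);p=np.array(s['position'])
for x in (.045,.035,.02):
  print([proj(c,p+R.apply([x,y,.0365-(.0025-x*x)**.5])).round(1) for y in (-.012,.012)])
g=cv2.cvtColor(im,cv2.COLOR_BGR2HSV)
for r in (155,175,195): 
  row=im[r,225:290].astype(int); print(r,[int(a.sum()) for a in row])
# side rectangles w/ yaw
print('shadow bl flange',P(65,495,.003).round(4),P(98,55,.003).round(4))
E
```

```text
[0.5606 0.249  0.045 ] 43.2 79.8
[0.5683 0.2916 0.045 ] 119.8 -9.0
[0.6866 0.2729 0.045 ] 41.7 -99.0
[0.6801 0.2317 0.045 ] 120.7 171.8
center [0.6239 0.2613 0.045 ]
inner right [0.5732 0.2855 0.045 ] [0.6806 0.2694 0.045 ]
[array([236.3, 157.7]), array([277.7, 157.6])]
[array([235. , 180.6]), array([279.1, 180.5])]
[array([234.2, 213.3]), array([280. , 213.2])]
155 [515, 512, 510, 514, 512, 505, 511, 494, 507, 492, 491, 462, 411, 348, 333, 319, 326, 331, 323, 314, 313, 324, 320, 319, 318, 316, 325, 326, 324, 308, 320, 313, 308, 313, 310, 312, 309, 315, 323, 312, 308, 321, 309, 311, 306, 312, 316, 308, 317, 303, 309, 342, 405, 469, 496, 503, 507, 493, 496, 490, 496, 496, 504, 512, 506]
175 [492, 490, 496, 504, 510, 500, 506, 504, 500, 477, 435, 396, 389, 384, 386, 379, 388, 386, 384, 377, 378, 380, 384, 378, 374, 374, 378, 369, 368, 373, 375, 379, 363, 379, 372, 370, 375, 369, 369, 368, 374, 367, 370, 369, 358, 360, 366, 367, 365, 368, 369, 369, 370, 408, 473, 499, 501, 492, 488, 483, 495, 494, 504, 499, 495]
195 [641, 566, 509, 507, 510, 503, 512, 504, 487, 445, 416, 412, 418, 417, 422, 413, 417, 424, 421, 411, 416, 410, 419, 422, 410, 406, 407, 400, 408, 409, 409, 405, 403, 400, 402, 413, 410, 406, 403, 407, 402, 406, 412, 402, 406, 400, 403, 408, 398, 400, 403, 401, 396, 400, 418, 457, 477, 485, 488, 489, 488, 483, 476, 481, 478]
shadow bl flange [0.6774 0.2155 0.003 ] [0.5594 0.234  0.003 ]
```

```bash
python3 - <<'E'
from h import *
im,c=load('pics/w1.png')
P=lambda x,y,z=.045: onz(c,285+(x+.5)/5.5-.5,175+(y+.5)/5.5-.5,z)
a,b,d=P(385,80),P(112,520),P(272,543);print(a,b,d,(a+b)/2,np.linalg.norm(a-d),np.linalg.norm(b-d))
plan([.6239,.2608,.20],171.1)
E
```

```text
[0.55752033 0.29216036 0.045     ] [0.67902862 0.23089427 0.045     ] [0.68640779 0.27386737 0.045     ] [0.61827448 0.26152731 0.045     ] 0.13017914926507754 0.043602055670515824
shift [-0.016  0.936  0.325] turn [-0.001 -0.001 -0.002]
```

Emit:
arm_command:
  deltas:
    - [-1,-0.005,0.3,0,0,0,0]
    - [-1,-0.01,0.6,0.05,0,0,0]
    - [-1,-0.014,0.85,0.15,0,0,0]
    - [-1,-0.014,0.936,0.32,0,0,0]
    - [-1,-0.014,0.936,0.4,0,0,0]
    - [-1,-0.014,0.936,0.4,0,0,0]

```text
clock: 21.9
position: [0.6242, 0.2602, 0.1889]
tool_rot: [-3.14, -0.001, 2.983]
force: [-0.0, -1.2, -1.4]
grip_width: 0.0226
```

```bash
python3 - <<'E'
from h import *
st();im,c=wshot('pics/w20.png');si=cams.grab_frame('side');st();plan([.6235,.2612,.10],171.1)
cv2.imwrite('pics/z20.png',np.clip(cv2.resize(im[80:260,160:360],None,fx=3.5,fy=3.5,interpolation=cv2.INTER_CUBIC)*1.4,0,255).astype('uint8'))
cv2.imwrite('pics/s20.png',cv2.resize(si[90:200,190:290],None,fx=5,fy=5,interpolation=cv2.INTER_CUBIC))
E
```

```text
t21.90 p [0.6242 0.2602 0.1889] rpy [-1.7993e+02 -4.0000e-02  1.7092e+02] F [-0.02 -1.23 -1.45] M [-0.08  0.03  0.01] w0.0226 q [-0.61  0.65  0.2   1.5  -0.15  1.01  1.04]
t22.00 p [0.6249 0.2607 0.1903] rpy [1.7998e+02 6.0000e-02 1.7091e+02] F [-0.82  0.75 -1.58] M [-0.02  0.03 -0.  ] w0.0229 q [-0.61  0.65  0.2   1.49 -0.15  1.01  1.04]
shift [0.01  0.002 0.602] turn [ 0.     0.001 -0.004]
```

View pics/z20.png

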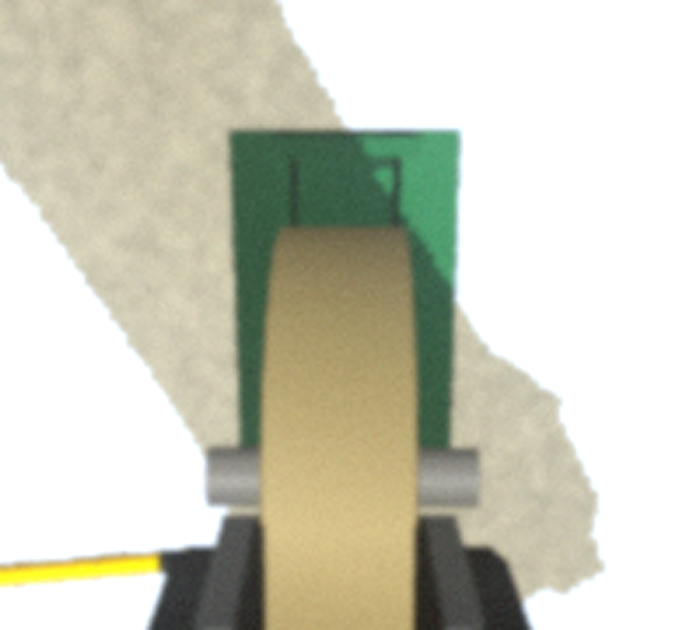

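View pics/s20.png

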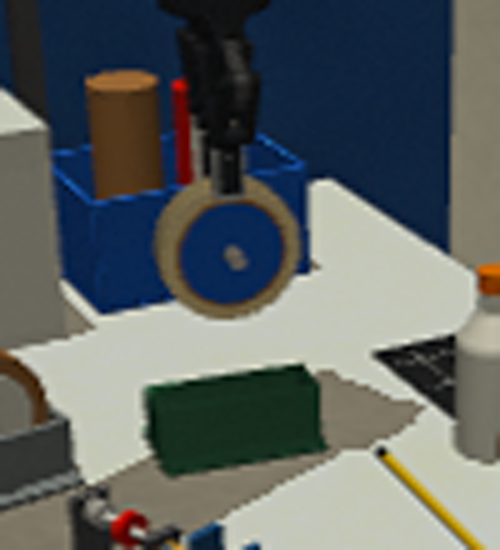

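Emit:
arm_command:
  deltas:
    - [-1,0.008,0.008,0.1,0,0,0]
    - [-1,0.008,0.008,0.25,0,0,0]
    - [-1,0.008,0.008,0.32,0,0,0]
    - [-1,0.008,0.008,0.32,0,0,0]

```text
clock: 22.5
position: [0.623, 0.2631, 0.1405]
tool_rot: [-3.141, -0.001, 2.984]
force: [0.4, 0.4, -2.2]
grip_width: 0.0224
```

```bash
python3 - <<'E'
from h import *
st();im,c=wshot('pics/w21.png');si=cams.grab_frame('side');st();plan([.6235,.262,.094],171.1)
cv2.imwrite('pics/z21.png',np.clip(cv2.resize(im[80:260,160:360],None,fx=3.5,fy=3.5,interpolation=cv2.INTER_CUBIC)*1.4,0,255).astype('uint8'))
cv2.imwrite('pics/s21.png',cv2.resize(si[90:200,190:290],None,fx=5,fy=5,interpolation=cv2.INTER_CUBIC))
E
```

```text
t22.50 p [0.623  0.2631 0.1405] rpy [-1.7996e+02 -5.0000e-02  1.7097e+02] F [ 0.37  0.37 -2.24] M [-0.04 -0.    0.02] w0.0224 q [-0.61  0.71  0.19  1.53 -0.16  0.92  1.05]
t22.60 p [0.6236 0.2634 0.1418] rpy [1.7998e+02 4.0000e-02 1.7097e+02] F [-0.5  -0.52 -2.41] M [-0.01  0.01 -0.  ] w0.0222 q [-0.61  0.7   0.19  1.53 -0.16  0.92  1.05]
shift [-0.    -0.009  0.318] turn [ 0.     0.001 -0.003]
```

View pics/z21.png

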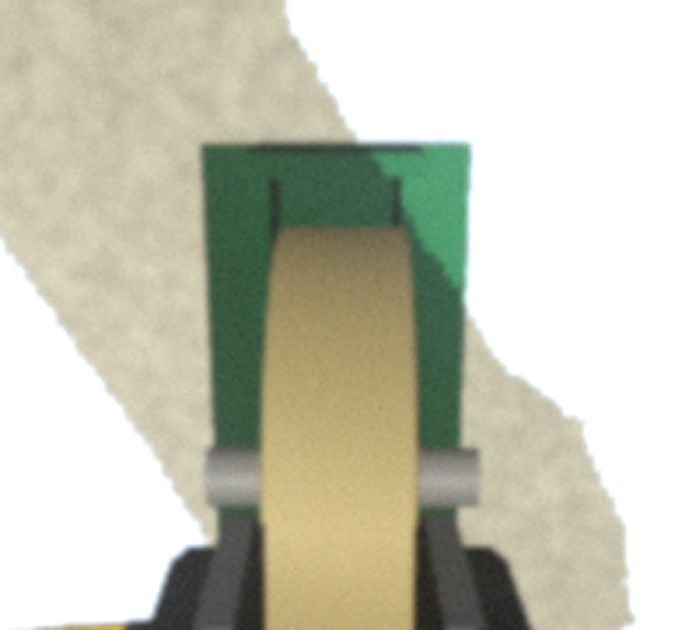

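View pics/s21.png

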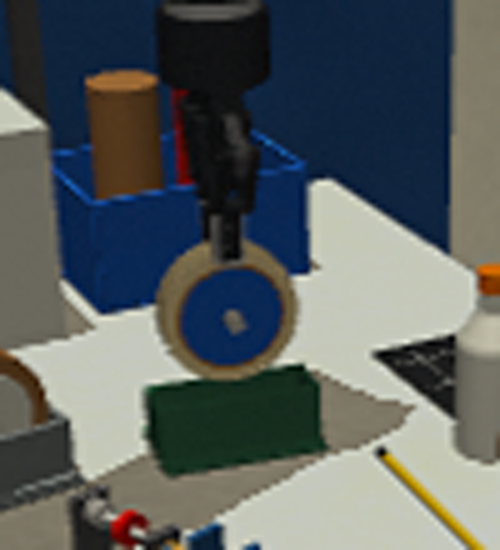

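Emit:
arm_command:
  deltas:
    - [-1,0,-0.01,0.03,0,0,0]
    - [-1,0,-0.01,0.12,0,0,0]
    - [-1,0,-0.01,0.22,0,0,0]
    - [-1,0,-0.01,0.28,0,0,0]
    - [-1,0,-0.01,0.31,0,0,0]
    - [-1,0,-0.01,0.31,0,0,0]

```text
clock: 23.35
position: [0.623, 0.2618, 0.0944]
tool_rot: [-3.141, -0.0, 2.984]
force: [0.4, 0.7, -1.8]
grip_width: 0.0222
```

```bash
python3 - <<'E'
from h import *
st();im,c=wshot('pics/w22.png');si=cams.grab_frame('side');st();plan([.6235,.262,.0925],171.1)
cv2.imwrite('pics/z22.png',np.clip(cv2.resize(im[80:260,160:360],None,fx=2.5,fy=2.5,interpolation=cv2.INTER_CUBIC)*1.4,0,255).astype('uint8'))
cv2.imwrite('pics/s22.png',cv2.resize(si[90:200,190:290],None,fx=5,fy=5,interpolation=cv2.INTER_CUBIC))
E
```

```text
t23.35 p [0.623  0.2618 0.0944] rpy [-1.7999e+02 -1.0000e-02  1.7098e+02] F [ 0.45  0.75 -1.85] M [ 0.01 -0.02 -0.01] w0.0222 q [-0.6   0.76  0.18  1.56 -0.17  0.83  1.06]
t23.45 p [0.6233 0.2619 0.095 ] rpy [1.7998e+02 2.0000e-02 1.7098e+02] F [ 0.19 -0.17 -1.41] M [-0.03 -0.03  0.  ] w0.0227 q [-0.6   0.76  0.18  1.56 -0.17  0.83  1.06]
shift [-0.001  0.001  0.017] turn [ 0.     0.001 -0.003]
```

View pics/z22.png

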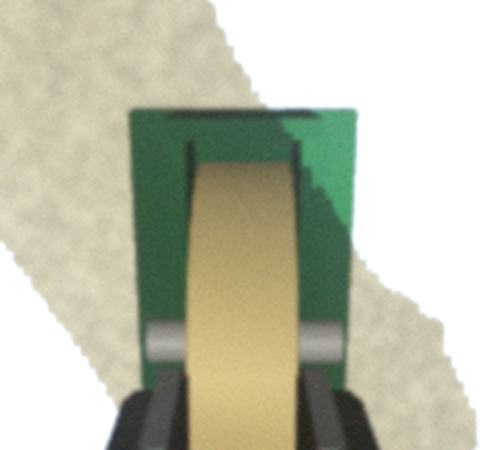

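View pics/s22.png

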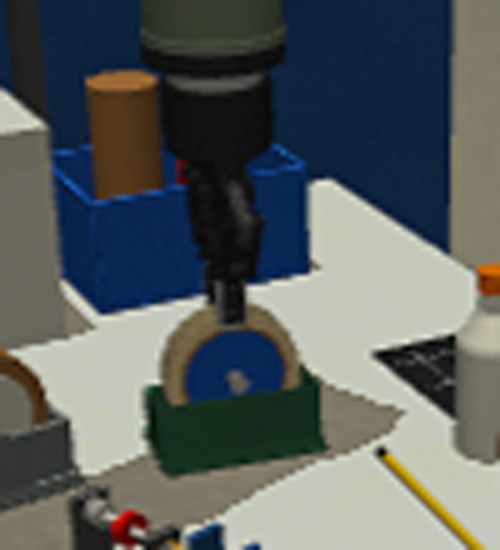

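Emit:
arm_command:
  deltas:
    - [-1,0,0,0.01,0,0,0]
    - [-1,0,0,0.016,0,0,0]
    - [-1,0,0,0.016,0,0,0]

```text
clock: 23.82
position: [0.6235, 0.262, 0.0928]
tool_rot: [3.141, 0.001, 2.984]
force: [-0.9, 0.3, 4.5]
grip_width: 0.023
```

```bash
python3 - <<'E'
from h import *
st()
E
```

```text
t23.82 p [0.6235 0.262  0.0928] rpy [1.7997e+02 5.0000e-02 1.7097e+02] F [-0.92  0.27  4.5 ] M [-0.03  0.1  -0.04] w0.0230 q [-0.6   0.76  0.18  1.56 -0.17  0.83  1.06]
```

Emit:
arm_command:
  deltas:
    - [-0.5,0,0,0,0,0,0]
    - [-0.2,0,0,0,0,0,0]
    - [0.1,0,0,0,0,0,0]
    - [0.2,0,0,0,0,0,0]
    - [0.2,0,0,0,0,0,0]

```text
clock: 24.45
position: [0.623, 0.2619, 0.0922]
tool_rot: [-3.142, -0.0, 2.984]
force: [0.6, 0.6, 0.7]
grip_width: 0.0513
```

Emit:
arm_command:
  deltas:
    - [0.2,0,0,-0.1,0,0,0]
    - [0.2,0,0,-0.4,0,0,0]
    - [0.2,0,0,-0.8,0,0,0]
    - [0.2,0,0,-1,0,0,0]
    - [0.2,0,0,-1,0,0,0]
    - [0.2,0,0,-1,0,0,0]

```text
clock: 25.2
position: [0.6228, 0.2618, 0.2423]
tool_rot: [-3.142, -0.0, 2.984]
force: [-0.3, -1.0, 0.2]
grip_width: 0.0517
```

```bash
python3 - <<'E'
from h import *
st();im,c=wshot('pics/w23.png');si=cams.grab_frame('side');t=cams.grab_frame('top');st()
cv2.imwrite('pics/s23.png',si);cv2.imwrite('pics/t23.png',np.clip(t*1.6,0,255).astype('uint8'))
E
```

```text
t25.20 p [0.6228 0.2618 0.2423] rpy [-1.8000e+02 -2.0000e-02  1.7098e+02] F [-0.28 -1.01  0.21] M [-0.07  0.   -0.  ] w0.0517 q [-0.62  0.6   0.22  1.45 -0.14  1.11  1.04]
t25.35 p [0.6227 0.2617 0.2414] rpy [-1.7995e+02 -7.0000e-02  1.7097e+02] F [-0.41 -0.45  0.52] M [-0.04  0.03 -0.07] w0.0514 q [-0.62  0.6   0.22  1.45 -0.14  1.11  1.04]
```

View pics/w23.png

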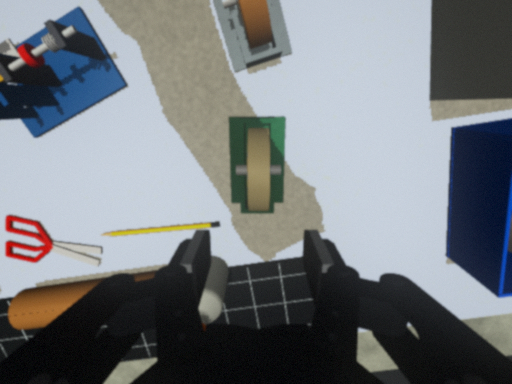

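View pics/s23.png

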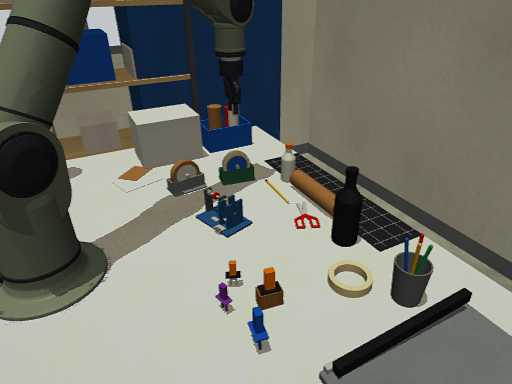

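View pics/t23.png

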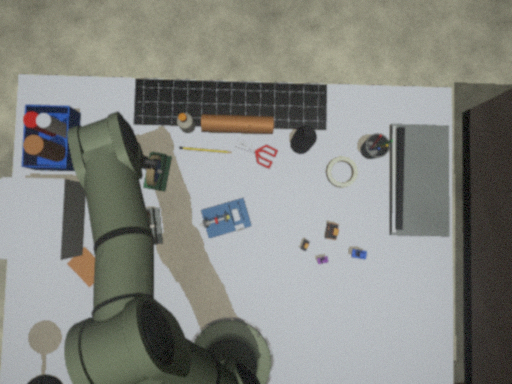

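The roll stands upright in the green stand and the tool is upright in its holder. Everything else is where it was, and the gripper is clear, so I hand the job in.

```bash
python3 -c "
from workcell import job
print(job.job_done())"
```

```text
the job is handed in; nothing more can be done
None
```

The job is done and handed in at about 25.4 s of the 67 s allowed; no verdict was reported.

- **Releasing the roll:** I took the larger orange forked tool from its holder and lowered the fork over the bar with no contact force. The tool met the collar close to where the images had placed it. I drew the bar back about 7.5 mm in small steps. The highest force I read was 6.3 N, taken at the end of each step. The roll then popped up, before the hard stop.
- **Placing things back:** I eased the bar back, lifted the fork clear and returned the tool upright to its holder with its guard on the rim. I then lifted the roll out by its flat sides and lowered it into the green stand until it touched the floor, at 4.5 N.

**Last checks:** The side, wrist and top pictures show the roll upright in the green stand, the tool upright in its holder and the other things visibly where they were. The gripper ended open, about 15 cm above where it let go of the roll, with only sensor noise on the force reading.

**Disagreements:** The camera estimates of the dispenser and the roll differed by up to 2 mm between views. I corrected for this with closer views before each fit. No check failed.

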